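# Put the welding magnets and electrode cases away in the tool chest drawer

## Robot

A 6-joint arm with a two-finger parallel gripper is mounted at the origin on the work surface. World frame = base frame: x ahead of the robot, y to its left, z up, the work surface at z = 0. Lengths are in m, angles in rad, forces in N, time in s.
With the tool pointing down it reaches from about 0.325 to 0.875 m from the base axis. Payload 4.4 kg.
Tool frame: the origin (TCP) lies at the very end of the fingers, on their centre line; the grasp point (between the pads) lies 19 mm behind it; z points along the fingers, y is the line along which they close (so a half turn about z gives the same grasp; the last joint's range is limited). The gripper opens to 85 mm and grips with 20 to 120 N. Pads are 22 mm wide; open, the fingers measure 114 mm over their backs; the gripper's body (76 mm by 85 mm) begins 54 mm behind the grasp point. The pads swing forward as they close: fully open they stand 13 mm farther back than shut.
Start: joints at [1, 0.207, 1.542, -0, 1.393, -0.15], TCP at [0.234, 0.525, 0.231] pointing down, gripper open.
Joint ranges: [-2.73, 2.73], [-0.86, 2.22], [0.23, 2.46], [-1.11, 4.25], [0.08, 2.63], [-2.82, 2.82]. Speed limits (rad/s): [2.79, 2.79, 3.14, 3.14, 3.14, 3.14].

## Interface

Orientations are given as a 3x3 rotation matrix whose columns are the frame's x, y, z axes.
In Python, from rig import readout, snapshot, camera_model, robot gives the robot as it stands.
- The arm moves only by the tool arm_command, never from a script. Its argument "motion" is a list of rows, each an object with "fingers": the opening, from -1 (shut) to 1 (fully open); "slide": the shift along the tool's x, y, z in cm, a list of three; "turn": the turn about the tool's z in degrees. In form: [{"fingers": fingers, "slide": [dx, dy, dz], "turn": turn}, ...]. A call has 1 to 8 rows; each row shifts and turns the commanded pose from where the row before left it, along the tool's axes as they then stand; what a row does not reach is not made up. A row lasts 1/12 s, in which the tool goes at most 41.7 mm and 7.16 degrees, less where a joint would pass 70% of its speed; a pose out of reach is approached as far as the arm can. A call with a gripper value outside its range is refused whole. The fingers move at their own pace and stop on an object; "grip_force" is the grip in N (left out, the last holds). Time passes only in rows, so rows that do not move let the fingers close. It gives the time, the measured TCP pose, the force, the opening and the grip force at its end, in the units of the state.
- readout.read_state(): the state, without advancing time (a new reading comes with each control period).
- snapshot(name): name is "side" or "top"; returns the picture (420x560x3 uint8, red, green, blue); there is no depth.
- camera_model(name): a dict with "mtx" (3x3 intrinsics, pixels), "xyz" and "orientation" of the camera in the world. Camera axes: x right, y up, looking along -z (the intrinsics and any distortion apply to the point x, -y, -z); pixel columns grow to the right and rows downward; lengths in m; the calibration is good to about 2 mm. A picture is of the moment at which its call begins. camera_model takes no time and is no camera call.
- robot.hand_in(): hands the job in; it is judged then, once.
The state is a dict: "time": time; "joint_pos": joint angles; "joint_vel": joint speeds; "joint_torque": joint torques, N m; "position": TCP position; "eef_rot": TCP orientation; "wrist_force": force on the tool from outside, world axes, zero at the start; "moment": the same for the moment, N m; "finger_gap": opening from 0.0 (shut) to 1.0 (fully open); "finger_force": force on a finger pad.
Only numpy, scipy, OpenCV 4.12 (cv2) and the standard library are available. Lean on these libraries where they do the work, as an engineer would, in place of code of your own. Each camera call takes 0.05 s, during which the arm holds its last target. There are 200 camera calls.

## Task

Clear up after tacking: pull the top drawer of the blue tool chest right out to its stop, slide every red welding magnet down on edge into a slot of its own in the drawer's black rack, point up and fully home on the slot's floor, and lay the blue and the yellow electrode case flat in the plain bay beside the rack. When all are in, push the drawer fully shut, and leave everything else on the bench where it is.

Things in the scene. Friction and masses are not known exactly. Their poses are not given: they have to be found in the camera images.
- drawer (a joint): the top drawer of the blue tool chest on the bench: how far it is out, in m: 0 closed flush, 0.180 fully out at its stop. It slides along the chest's front direction (towards the robot), runs with about 3 N of friction and stays where it is left. It may start slightly ajar.
- handle (a point): middle of the top drawer's steel bar handle, on the drawer. x points into the chest (the drawer opens along -x), y left along the bar, z up. Bar 130 mm long, 10 thick, its centre 38 mm off the front face (33 clear behind it), 178 above the bench, 22 below the chest's top, 8 below the front's top edge. Chest 300 deep, 366 wide, 200 high.
- bay (a point): centre of the floor of the plain compartment at the right (-y) of the drawer, on the drawer; axes as the handle's. Inside 162 mm along x, 139 along y; floor 94 above the bench. Drawer sides 40 high, its front 92 above the floor, the rack at the bay's left 22 high. Clear of the chest when the drawer is fully out.
- slot1 (a point): slot 1 of 4 in the black rack at the left of the drawer (1 next to the bay, 4 farthest left; pitch 45 mm): centre of its floor, 94 mm above the bench, on the drawer; axes as the handle's. The slot runs along x (162 long, ended by the drawer's front and a cross wall), 20 wide along y, 22 deep, mouth edges rounded 4 mm.
- slot2 (a point): slot 2 of 4 in the black rack at the left of the drawer (1 next to the bay, 4 farthest left; pitch 45 mm): centre of its floor, 94 mm above the bench, on the drawer; axes as the handle's. The slot runs along x (162 long, ended by the drawer's front and a cross wall), 20 wide along y, 22 deep, mouth edges rounded 4 mm.
- slot3 (a point): slot 3 of 4 in the black rack at the left of the drawer (1 next to the bay, 4 farthest left; pitch 45 mm): centre of its floor, 94 mm above the bench, on the drawer; axes as the handle's. The slot runs along x (162 long, ended by the drawer's front and a cross wall), 20 wide along y, 22 deep, mouth edges rounded 4 mm.
- slot4 (a point): slot 4 of 4 in the black rack at the left of the drawer (1 next to the bay, 4 farthest left; pitch 45 mm): centre of its floor, 94 mm above the bench, on the drawer; axes as the handle's. The slot runs along x (162 long, ended by the drawer's front and a cross wall), 20 wide along y, 22 deep, mouth edges rounded 4 mm.
- magnet1: red welding magnet (arrow magnet), 16 mm thick, 220 g, standing on edge on its base, point up. Origin: centre of the underside; x along the base, y through the thickness, z up. A base bar 100 x 16 x 20 mm high, and above it a square set on its corner, widest (64 mm) at height 32, 36 mm at height 46, point at 64. Attracts nothing; tips over if pushed sideways. May be absent.
- magnet2: red welding magnet (arrow magnet), 16 mm thick, 220 g, standing on edge on its base, point up. Origin: centre of the underside; x along the base, y through the thickness, z up. A base bar 100 x 16 x 20 mm high, and above it a square set on its corner, widest (64 mm) at height 32, 36 mm at height 46, point at 64. Attracts nothing; tips over if pushed sideways. May be absent.
- magnet3: red welding magnet (arrow magnet), 16 mm thick, 220 g, standing on edge on its base, point up. Origin: centre of the underside; x along the base, y through the thickness, z up. A base bar 100 x 16 x 20 mm high, and above it a square set on its corner, widest (64 mm) at height 32, 36 mm at height 46, point at 64. Attracts nothing; tips over if pushed sideways. May be absent.
- magnet4: red welding magnet (arrow magnet), 16 mm thick, 220 g, standing on edge on its base, point up. Origin: centre of the underside; x along the base, y through the thickness, z up. A base bar 100 x 16 x 20 mm high, and above it a square set on its corner, widest (64 mm) at height 32, 36 mm at height 46, point at 64. Attracts nothing; tips over if pushed sideways. May be absent.
- case_blue: blue flat plastic electrode case with a grey cap, 120 x 30 x 14 mm high, 80 g, lying flat on the bench. Origin: centre of the underside; x along its length, y across, z up.
- case_yellow: yellow flat plastic electrode case with a grey cap, 120 x 30 x 14 mm high, 80 g, lying flat on the bench. Origin: centre of the underside; x along its length, y across, z up.
- tube: bystander: dark square steel tube offcut, 100 x 25 x 25 mm, lying; origin at the centre of the underside, x along it
- tin: bystander: low round tin, 62 mm diameter, 30 mm high; origin under its centre
- rod_cup: bystander at the back: white cup 56 mm diameter, 80 mm high, with copper rods standing in it up to 155 mm; origin under its centre
- spray: bystander at the left: spray can 56 mm diameter, 170 mm high; origin under its centre
- brush: bystander at the right: brush lying on the bench
- hammer: bystander at the right: hammer lying on the bench
- glasses: bystander at the left: clear safety glasses, about 140 mm wide

How it is judged:
On the way, in this order (a step that is already met when the one before it is completed fails the run):
1. the drawer is pulled out to its stop (at least 174 of 180 mm) (value of joint drawer above 0.174 m), for 0.2 s.
2. with the drawer still at least 140 mm out, every magnet stands fully home in a slot, both cases lie flat in the bay, and none is held (angle between each of magnet1, magnet2, magnet3, magnet4's own z axis and vertical below 0.2 rad and x of magnet1 in the frame of slot1 between -0.045 and 0.045 m and y of magnet1 in the frame of slot1 between -0.008 and 0.143 m and z of magnet1 in the frame of slot1 between -0.006 and 0.006 m and x of magnet2 in the frame of slot1 between -0.045 and 0.045 m and y of magnet2 in the frame of slot1 between -0.008 and 0.143 m and z of magnet2 in the frame of slot1 between -0.006 and 0.006 m and x of magnet3 in the frame of slot1 between -0.045 and 0.045 m and y of magnet3 in the frame of slot1 between -0.008 and 0.143 m and z of magnet3 in the frame of slot1 between -0.006 and 0.006 m and x of magnet4 in the frame of slot1 between -0.045 and 0.045 m and y of magnet4 in the frame of slot1 between -0.008 and 0.143 m and z of magnet4 in the frame of slot1 between -0.006 and 0.006 m and angle between each of case_blue, case_yellow's own z axis and vertical below 0.15 rad and x of case_blue in the frame of bay between -0.04 and 0.04 m and y of case_blue in the frame of bay between -0.06 and 0.06 m and z of case_blue in the frame of bay between -0.006 and 0.022 m and x of case_yellow in the frame of bay between -0.04 and 0.04 m and y of case_yellow in the frame of bay between -0.06 and 0.06 m and z of case_yellow in the frame of bay between -0.006 and 0.022 m and value of joint drawer above 0.14 m and contact force between each of magnet1, magnet2, magnet3, magnet4, case_blue, case_yellow and the fingers below 0.2 N), for 0.2 s.
At the end, for the whole second after the job is handed in: Drawer shut (under 5 mm out); every magnet present upright (0.2 rad) in a slot, its base within 6 mm of the slot's floor and centre line; both cases flat (0.15 rad) in the bay, side by side or one on the other; all at rest (value of joint drawer below 0.005 m and angle between each of magnet1, magnet2, magnet3, magnet4's own z axis and vertical below 0.2 rad and x of magnet1 in the frame of slot1 between -0.045 and 0.045 m and y of magnet1 in the frame of slot1 between -0.008 and 0.143 m and z of magnet1 in the frame of slot1 between -0.006 and 0.006 m and x of magnet2 in the frame of slot1 between -0.045 and 0.045 m and y of magnet2 in the frame of slot1 between -0.008 and 0.143 m and z of magnet2 in the frame of slot1 between -0.006 and 0.006 m and x of magnet3 in the frame of slot1 between -0.045 and 0.045 m and y of magnet3 in the frame of slot1 between -0.008 and 0.143 m and z of magnet3 in the frame of slot1 between -0.006 and 0.006 m and x of magnet4 in the frame of slot1 between -0.045 and 0.045 m and y of magnet4 in the frame of slot1 between -0.008 and 0.143 m and z of magnet4 in the frame of slot1 between -0.006 and 0.006 m and angle between each of case_blue, case_yellow's own z axis and vertical below 0.15 rad and x of case_blue in the frame of bay between -0.04 and 0.04 m and y of case_blue in the frame of bay between -0.06 and 0.06 m and z of case_blue in the frame of bay between -0.006 and 0.022 m and x of case_yellow in the frame of bay between -0.04 and 0.04 m and y of case_yellow in the frame of bay between -0.06 and 0.06 m and z of case_yellow in the frame of bay between -0.006 and 0.022 m and linear speed of each of magnet1, magnet2, magnet3, magnet4, case_blue, case_yellow below 0.03 m/s); the robot touches nothing.
It fails at once if the tube offcut or the tin is knocked over or moved more than 30 mm (distance of any of tube, tin from where it was at the start of the episode above 0.03 m or angle between any of tube, tin's own z axis and vertical above 0.5 rad).
It fails at once if the cup, the spray can or the glasses are knocked over or moved more than 30 mm (distance of any of rod_cup, spray, glasses from where it was at the start of the episode above 0.03 m or angle between any of rod_cup, spray, glasses's own z axis and vertical above 0.5 rad).
It fails at once if the brush or the hammer is knocked over or moved more than 30 mm (distance of any of brush, hammer from where it was at the start of the episode above 0.03 m).
Of magnet1, magnet2, magnet3, magnet4 only 2 to 4 are there at a start; the rules pass over those that are not, and their reading is None.
At some moment in a run one of case_blue, case_yellow may be knocked a few centimetres aside while the robot is not near it.
It also fails if it takes over 210 s, if anything falls off the work surface, if the arm or the gripper's body presses on something with over 40 N, if the wrist force passes 120 N, or if a joint passes its speed limit or range.

## Working session

There is one attempt and no reset: what is moved stays moved. The work goes in short steps, Python scripts to look and compute and a tool call to move; the robot and the scene stay as the last step left them, time stands still between calls to the robot, and variables do not carry over. Pictures are saved under pics/ and viewed, at most 14 in all, crops included, and the job is handed in when it is done.

Besides the shell and the picture viewer there is one more tool, called after "Call:" by a JSON object that holds its "op" and its "data", one argument or row to a line. arm_command: Moves the arm, as the interface text tells. Its arguments: {"type":"object","properties":{"motion":{"type":"array","items":{"type":"object","properties":{"fingers":{"type":"number"},"slide":{"type":"array","items":{"type":"number"}},"turn":{"type":"number"}}}},"grip_force":{"type":"number"}},"required":["motion"]}

```bash
ls; mkdir -p pics; python3 - <<'E'
from rig import readout, snapshot, camera_model
import cv2,numpy as np
np.set_printoptions(precision=4,suppress=True)
for n in("side","top"):
    im=snapshot(n); cv2.imwrite(f"pics/{n}0.png",im[:,:,::-1]); print(n,camera_model(n))
s=readout.read_state();print({k:np.round(v,3).tolist() for k,v in s.items()})
E
```

```text
pics
side {'mtx': array([[505.6735,   0.    , 284.3182],
       [  0.    , 505.6735, 208.3336],
       [  0.    ,   0.    ,   1.    ]]), 'xyz': array([0.5026, 1.243 , 1.3686]), 'orientation': array([[-0.999 ,  0.0436, -0.0134],
       [-0.0406, -0.7146,  0.6984],
       [ 0.0209,  0.6982,  0.7156]])}
top {'mtx': array([[493.0821,   0.    , 282.6905],
       [  0.    , 493.0821, 204.2936],
       [  0.    ,   0.    ,   1.    ]]), 'xyz': array([0.4701, 0.0215, 1.7086]), 'orientation': array([[ 0.0081,  0.999 , -0.0435],
       [-0.9999,  0.0084,  0.0062],
       [ 0.0066,  0.0434,  0.999 ]])}
{'time': 0.1, 'joint_pos': [1.001, 0.207, 1.543, 0.0, 1.394, -0.151], 'joint_vel': [-0.002, -0.0, -0.004, -0.001, -0.002, 0.001], 'joint_torque': [-0.001, -38.409, -29.255, -0.0, 0.005, 0.0], 'position': [0.234, 0.524, 0.23], 'eef_rot': [[-0.913, 0.408, -0.001], [0.408, 0.913, -0.002], [0.0, -0.002, -1.0]], 'wrist_force': [-0.866, -0.474, -0.605], 'moment': [-0.006, -0.025, 0.034], 'finger_force': 0.0, 'finger_gap': 1.005}
```

View pics/side0.png

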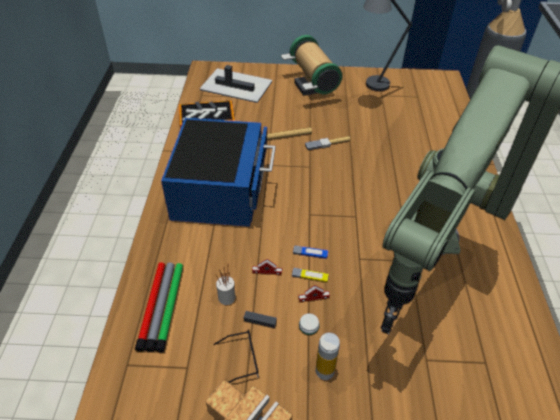

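View pics/top0.png

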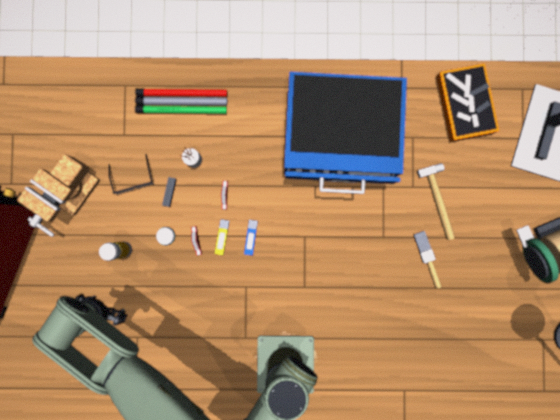

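The side view shows the chest with its handle at about (268,158), the red magnets at (267,268) and (314,294), and the blue and yellow cases at (312,252) and (312,275). In the top view the magnets are at (225,195) and (196,240), the cases at (250,238) and (222,238), and the handle at (342,187). Only two magnets seem to be present.

```bash
cat > h.py <<'E'
from rig import readout, snapshot, camera_model
import cv2,numpy as np
np.set_printoptions(precision=4,suppress=True)
C={n:camera_model(n) for n in("side","top")}
def ray(n,uv):
    m=C[n]; p=np.linalg.inv(m["mtx"])@np.array([uv[0],uv[1],1.]); d=m["orientation"]@np.array([p[0],-p[1],-p[2]])
    return m["xyz"],d
def on(n,uv,z):
    o,d=ray(n,uv); return o+d*(z-o[2])/d[2]
def tri(us,ut):
    o1,d1=ray("side",us);o2,d2=ray("top",ut)
    t=np.linalg.lstsq(np.c_[d1,-d2],o2-o1,rcond=None)[0]
    a,b=o1+t[0]*d1,o2+t[1]*d2
    return (a+b)/2,np.linalg.norm(a-b)
def proj(n,P):
    m=C[n]; p=m["orientation"].T@(np.asarray(P)-m["xyz"]); q=m["mtx"]@np.array([p[0],-p[1],-p[2]]); return q[:2]/q[2]
def masks(im):
    h=cv2.cvtColor(im,cv2.COLOR_RGB2HSV);H,S,V=[h[...,i].astype(int) for i in range(3)]
    return dict(red=((H<6)|(H>172))&(S>130)&(V>40),yellow=(H>24)&(H<36)&(S>150)&(V>150),blue=(H>105)&(H<125)&(S>150)&(V>100))
def blobs(im,lo=12,hi=1000):
    out=[]
    for k,m in masks(im).items():
        n,l,st,c=cv2.connectedComponentsWithStats(cv2.morphologyEx(m.astype(np.uint8),cv2.MORPH_CLOSE,np.ones((3,3))))
        for i in range(1,n):
            if lo<st[i,4]<hi:
                ys,xs=np.where(l==i); r=cv2.minAreaRect(np.c_[xs,ys].astype(np.float32))
                out.append((k,c[i].round(1),st[i].tolist(),[np.round(v,1) for v in r],cv2.boxPoints(r).round(1).tolist()))
    return out
E
python3 - <<'E'
from h import *
ims={n:cv2.imread(f"pics/{n}0.png")[:,:,::-1].copy() for n in("side","top")}
for n in ims:
    print(n)
    for b in blobs(ims[n]): print(b[0],b[1],b[2],b[3])
a=cv2.resize(ims["top"][160:270,120:280],None,fx=4.9,fy=4.9,interpolation=2)
b=cv2.resize(ims["top"][140:205,270:420],None,fx=4.9,fy=4.9,interpolation=2)
cv2.imwrite("pics/c1.png",a[:,:,::-1]);cv2.imwrite("pics/c2.png",b[:,:,::-1])
E
```

```text
side
red [151.5 301.8] [139, 262, 26, 78, 613] [array([151.7, 300.6]), array([ 8.1, 79.3]), np.float64(14.5)]
red [266.  269.4] [253, 264, 28, 10, 149] [array([266.5, 268.5]), array([27.,  9.]), np.float64(0.0)]
red [315.1 295.3] [305, 290, 24, 11, 138] [array([316.1, 294.4]), array([ 9.3, 23.2]), np.float64(82.4)]
yellow [315.5 275.5] [301, 269, 28, 12, 90] [array([314.4, 274.7]), array([26.9,  7.3]), np.float64(9.9)]
blue [186.4 123.9] [179, 118, 20, 20, 44] [array([185.4, 124.8]), array([ 8.9, 26.2]), np.float64(46.5)]
blue [212.2 119.9] [202, 119, 22, 3, 35] [array([212.5, 119.9]), array([21.1,  1.5]), np.float64(3.8)]
blue [258.8 160. ] [252, 128, 14, 62, 207] [array([259. , 158.5]), array([ 3.8, 62.2]), np.float64(10.3)]
blue [314.7 253.3] [301, 248, 26, 10, 81] [array([313.9, 252.1]), array([25.2,  6.9]), np.float64(8.7)]
top
red [184.1  92.6] [143, 89, 84, 8, 615] [array([184.5,  92.5]), array([ 7., 83.]), np.float64(90.0)]
yellow [223.2 231. ] [218, 229, 10, 8, 25] [array([222.4, 232.2]), array([8.6, 6.1]), np.float64(11.3)]
yellow [219.  251.6] [215, 249, 9, 6, 44] [array([219. , 251.5]), array([5., 8.]), np.float64(90.0)]
blue [251.2 230.4] [248, 229, 7, 4, 16] [array([251.1, 230.3]), array([6.3, 2.2]), np.float64(11.3)]
blue [248.1 251.4] [245, 250, 7, 4, 27] [array([248. , 251.5]), array([3., 6.]), np.float64(90.0)]
```

View pics/c1.png

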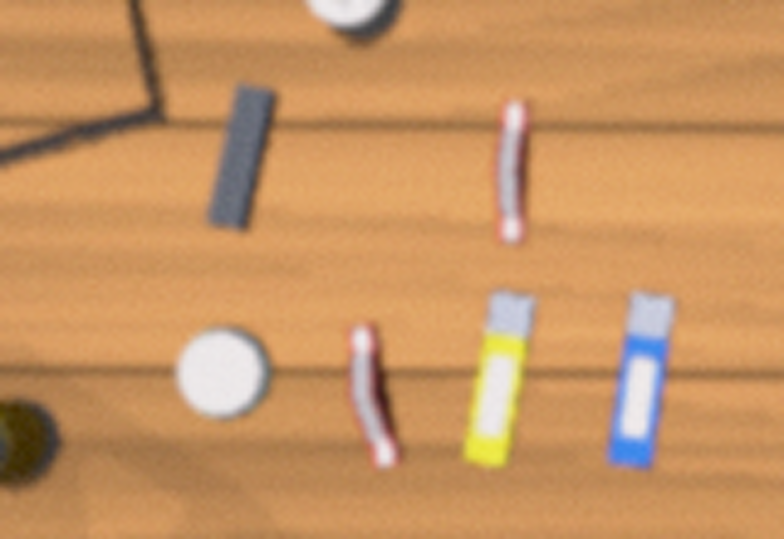

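View pics/c2.png

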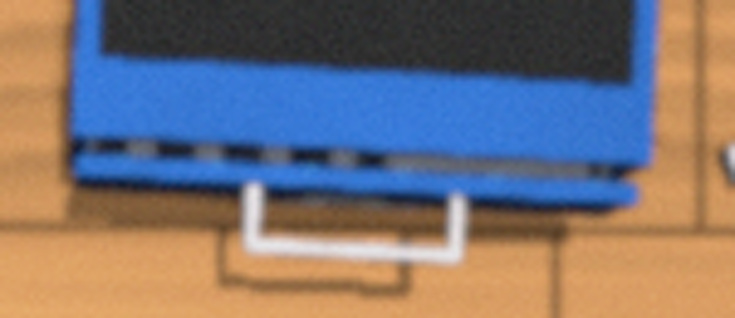

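The first crop shows magnet A's base ends at crop (515,102) and (511,242), and magnet B's at (362,325) and (386,467). The yellow case spans (512,294) to (486,464) and the blue one (653,294) to (631,465). In the second crop the handle bar runs from (252,246) to (458,256), and the drawer is slightly ajar.

```bash
python3 - <<'E'
from h import *
im=cv2.imread("pics/side0.png")
a=cv2.resize(im[235:310,240:340],None,fx=7.8,fy=7.8,interpolation=2)
b=cv2.resize(im[110:225,215:285],None,fx=5.2,fy=5.2,interpolation=2)
b=cv2.copyMakeBorder(b[:585],0,585-min(585,len(b)),0,0,0)
cv2.imwrite("pics/c3.png",a);cv2.imwrite("pics/c4.png",b)
f=lambda p,ox,oy:((p[0]+.5)/4.9-.5+ox,(p[1]+.5)/4.9-.5+oy)
def seg(nm,p,q,z,o):
    P,Q=on("top",f(p,*o),z),on("top",f(q,*o),z)
    d=P-Q; print(nm,(P+Q)/2,"len",np.linalg.norm(d),"yaw",np.degrees(np.arctan2(d[1],d[0])),P,Q)
o=(120,160)
seg("magA",(515,102),(511,242),.02,o)
seg("magB",(362,325),(386,467),.02,o)
seg("yel",(512.5,294),(486,464),.014,o)
seg("blu",(653.5,294),(631,465),.014,o)
seg("tube",(255,88),(228,228),.025,o)
print("tin",on("top",f((221,373),*o),.03))
o=(270,140)
seg("handle",(247,246),(464,256),.178,o)
seg("front edge",(75,178),(637,200),.186,o)
seg("chestfront",(75,137),(650,163),.2,o)
E
```

```text
magA [0.5748 0.2114 0.02  ] len 0.09814712134169258 yaw -0.8725245681424733 [0.6239 0.2106 0.02  ] [0.5258 0.2121 0.02  ]
magB [0.4177 0.306  0.02  ] len 0.10022050230222229 yaw 10.493397505636256 [0.467  0.3152 0.02  ] [0.3684 0.2969 0.02  ]
yel [0.4301 0.2197 0.014 ] len 0.1200148733472077 yaw -8.103076107392184 [0.4895 0.2113 0.014 ] [0.3707 0.2282 0.014 ]
blu [0.4306 0.1197 0.014 ] len 0.12040704741720976 yaw -6.882958059856171 [0.4903 0.1125 0.014 ] [0.3708 0.1269 0.014 ]
tube [0.5827 0.4001 0.025 ] len 0.0994231425128619 yaw -9.857715870673479 [0.6317 0.3915 0.025 ] [0.5337 0.4086 0.025 ]
tin [0.433  0.4104 0.03  ]
handle [ 0.5802 -0.1729  0.178 ] len 0.13809587990171177 yaw 87.84974479094294 [ 0.5828 -0.1039  0.178 ] [ 0.5776 -0.2419  0.178 ]
front edge [ 0.6189 -0.1722  0.186 ] len 0.356086102321766 yaw 88.25442943652202 [0.6244 0.0058 0.186 ] [ 0.6135 -0.3501  0.186 ]
chestfront [ 0.6421 -0.1744  0.2   ] len 0.3613170711579292 yaw 87.9105045928668 [0.6487 0.0061 0.2   ] [ 0.6356 -0.3549  0.2   ]
```

View pics/c3.png

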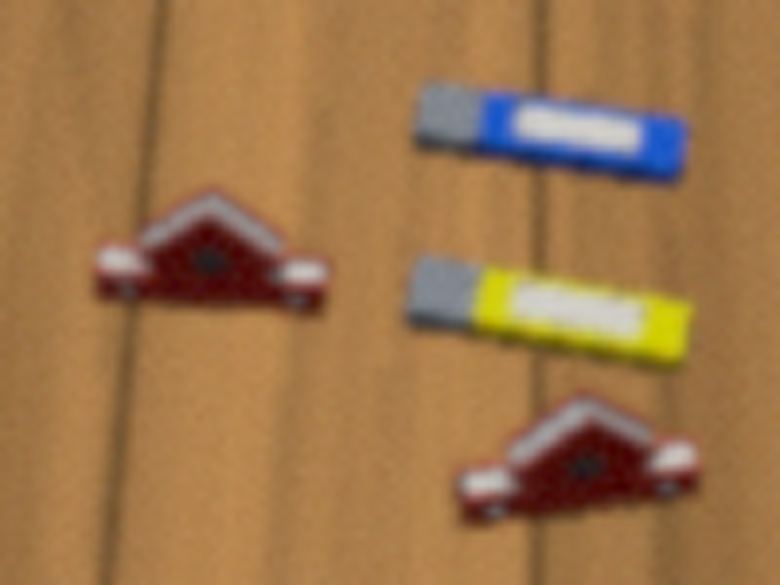

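View pics/c4.png

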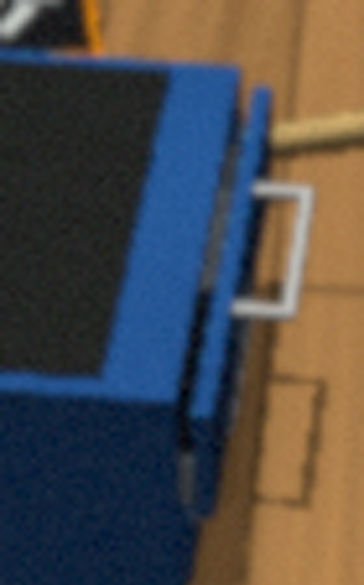

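The side crop shows magnet A's apex at (210,190), magnet B's apex at (583,397), and the cases lying flat. The chest crop shows the handle bar from (309,187) to (292,314).

```bash
python3 - <<'E'
from h import *
f=lambda p,s,ox,oy:((p[0]+.5)/s-.5+ox,(p[1]+.5)/s-.5+oy)
def T(nm,ps,pt,cs=(7.8,240,235),ct=(4.9,120,160)):
    print(nm,*tri(f(ps,*cs),f(pt,*ct)))
T("apexA",(210,192),(507,172)); T("apexB",(583,399),(367,397))
T("A end far",(100,245),(515,102)); T("A end near",(328,262),(511,242))
T("B far",(460,480),(362,325)); T("B near",(694,448),(386,467))
T("yel cap R",(418,257),(535,296)); T("yel near R",(692,300),(508,466));
T("blu cap R",(425,82),(675,296)); T("blu near R",(687,118),(653,467))
c4=(5.2,215,110);c2=(4.9,270,140)
T("hL",(292,314),(252,246),c4,c2);T("hR",(309,187),(458,256),c4,c2)
T("drawer front top R",(262,88),(637,195),c4,c2);T("drawer front top L",(200,415),(75,172),c4,c2)
T("chest R",(240,66),(650,163),c4,c2);T("chest L",(180,402),(75,137),c4,c2)
E
```

```text
apexA [0.5738 0.21   0.0686] 0.004095165055182367
apexB [0.4188 0.3034 0.0639] 0.0009571607664822111
A end far [0.623  0.2096 0.0288] 0.00010166722496131737
A end near [0.5255 0.2114 0.0265] 1.5413472236099698e-05
B far [0.4669 0.3151 0.0203] 0.0001834623814357432
B near [0.3698 0.2963 0.0235] 0.002381533984154788
yel cap R [0.4877 0.1957 0.0124] 0.001152641130571407
yel near R [0.3694 0.2129 0.0134] 5.335352404513398e-05
blu cap R [0.4879 0.0975 0.0131] 0.0022821417195981403
blu near R [0.3695 0.1116 0.013 ] 4.310901180407563e-05
hL [ 0.5819 -0.1071  0.1771] 0.001983372529903325
hR [ 0.5768 -0.2371  0.1839] 0.000714762704826416
drawer front top R [ 0.6173 -0.3504  0.185 ] 0.0009957838431317275
drawer front top L [0.6312 0.0058 0.1857] 0.005979117762102327
chest R [ 0.6349 -0.3546  0.2013] 0.0011040756480316593
chest L [0.648  0.0061 0.1972] 0.0021820596965505825
```

```bash
cat >> h.py <<'E'
def plan(x,y,z,yaw):
    s=readout.read_state();R=np.array(s["eef_rot"]);p=np.array(s["position"])
    cur=np.degrees(np.arctan2(R[1,1],R[0,1])); d=(yaw-cur+90)%180-90
    a=np.radians(cur+d); Y=np.array([np.cos(a),np.sin(a),0]);X=np.array([-Y[1],Y[0],0])
    D=np.array([x,y,z])-p
    print("t",round(float(s["time"]),2),"pos",p.round(4),"yaw",cur.round(2),"-> turn",round(-d,2),"q6 after",np.degrees(np.arctan2(y,x)).round()-round(cur+d),"slide cm",np.array([X@D,Y@D,-D[2]]).round(4)*100,"gap",round(float(s["finger_gap"]),3),"F",np.round(s["wrist_force"],1))
E
python3 -c "
from h import *
plan(.580,-.1725,.25,-2.1)"
```

```text
t 0.1 pos [0.234  0.5245 0.2302] yaw 65.95 -> turn 68.05 q6 after -15.0 slide cm [-68.38  37.13  -1.98] gap 1.005 F [-0.9 -0.5 -0.6]
```

Call:
{"op": "arm_command", "data": {
  "motion": [
    {"fingers": 1,"slide": [0,0,-0.5],"turn": 7},
    {"fingers": 1,"slide": [0,0,-0.5],"turn": 7},
    {"fingers": 1,"slide": [0,0,-0.5],"turn": 7},
    {"fingers": 1,"slide": [0,0,-0.5],"turn": 7},
    {"fingers": -0.3,"slide": [0,0,0],"turn": 7},
    {"fingers": -0.3,"slide": [0,0,0],"turn": 7},
    {"fingers": -0.3,"slide": [0,0,0],"turn": 7},
    {"fingers": -0.3,"slide": [0,0,0],"turn": 7}
  ],
  "grip_force": 40
}}

```text
time: 0.77
position: [0.2341, 0.5247, 0.2506]
eef_rot: [[-0.167, 0.986, -0.001], [0.986, 0.167, -0.001], [-0.001, -0.001, -1.0]]
wrist_force: [0.2, -0.5, 0.1]
finger_gap: 0.452
finger_force: 0.0
```

Call:
{"op": "arm_command", "data": {
  "motion": [
    {"fingers": -0.3,"slide": [0,0,0],"turn": 6},
    {"fingers": -0.3,"slide": [0,0,0],"turn": 6},
    {"fingers": -0.3,"slide": [-2.85,1.55,0],"turn": 0},
    {"fingers": -0.3,"slide": [-2.85,1.55,0],"turn": 0},
    {"fingers": -0.3,"slide": [-2.85,1.55,0],"turn": 0},
    {"fingers": -0.3,"slide": [-2.85,1.55,0],"turn": 0},
    {"fingers": -0.3,"slide": [-2.85,1.55,0],"turn": 0},
    {"fingers": -0.3,"slide": [-2.85,1.55,0],"turn": 0}
  ]
}}

```text
time: 1.43
position: [0.3212, 0.3493, 0.2507]
eef_rot: [[0.035, 0.999, -0.001], [0.999, -0.035, -0.001], [-0.001, -0.001, -1.0]]
wrist_force: [0.0, 0.4, -1.0]
finger_gap: 0.349
finger_force: 0.0
```

Call:
{"op": "arm_command", "data": {
  "motion": [
    {"fingers": -0.3,"slide": [-2.85,1.55,0],"turn": 0},
    {"fingers": -0.3,"slide": [-2.85,1.55,0],"turn": 0},
    {"fingers": -0.3,"slide": [-2.85,1.55,0],"turn": 0},
    {"fingers": -0.3,"slide": [-2.85,1.55,0],"turn": 0},
    {"fingers": -0.3,"slide": [-2.85,1.55,0],"turn": 0},
    {"fingers": -0.3,"slide": [-2.85,1.55,0],"turn": 0},
    {"fingers": -0.3,"slide": [-2.85,1.55,0],"turn": 0},
    {"fingers": -0.3,"slide": [-2.85,1.55,0],"turn": 0}
  ]
}}

```text
time: 2.1
position: [0.437, 0.117, 0.2509]
eef_rot: [[0.036, 0.999, -0.001], [0.999, -0.036, 0.0], [0.0, -0.001, -1.0]]
wrist_force: [1.0, 1.2, -0.0]
finger_gap: 0.349
finger_force: 0.0
```

Call:
{"op": "arm_command", "data": {
  "motion": [
    {"fingers": -0.3,"slide": [-2.85,1.55,0],"turn": 0},
    {"fingers": -0.3,"slide": [-2.85,1.55,0],"turn": 0},
    {"fingers": -0.3,"slide": [-2.85,1.55,0],"turn": 0},
    {"fingers": -0.3,"slide": [-2.85,1.55,0],"turn": 0},
    {"fingers": -0.3,"slide": [-2.85,1.55,0],"turn": 0},
    {"fingers": -0.3,"slide": [-2.85,1.55,0],"turn": 0},
    {"fingers": -0.3,"slide": [-2.85,1.55,0],"turn": 0},
    {"fingers": -0.3,"slide": [-2.85,1.55,0],"turn": 0}
  ]
}}

```text
time: 2.77
position: [0.5528, -0.1152, 0.2506]
eef_rot: [[0.036, 0.999, -0.001], [0.999, -0.036, 0.001], [0.0, -0.001, -1.0]]
wrist_force: [0.9, 0.1, 0.1]
finger_gap: 0.348
finger_force: 0.0
```

```bash
python3 -c "
from h import *
plan(.580,-.1725,.159,-2.1)"
```

```text
t 2.77 pos [ 0.5528 -0.1152  0.2506] yaw -2.07 -> turn 0.03 q6 after -15.0 slide cm [-5.63  2.93  9.16] gap 0.348 F [0.9 0.1 0.1]
```

Call:
{"op": "arm_command", "data": {
  "motion": [
    {"fingers": -0.3,"slide": [-2.8,1.45,0],"turn": 0},
    {"fingers": -0.3,"slide": [-2.8,1.45,0],"turn": 0},
    {"fingers": -0.3,"slide": [0,0,0],"turn": 0},
    {"fingers": -0.3,"slide": [0,0,2],"turn": 0},
    {"fingers": -0.3,"slide": [0,0,2],"turn": 0},
    {"fingers": -0.3,"slide": [0,0,2],"turn": 0},
    {"fingers": -0.3,"slide": [0,0,2],"turn": 0},
    {"fingers": -0.3,"slide": [0,0,1.2],"turn": 0}
  ]
}}

```text
time: 3.43
position: [0.5778, -0.1695, 0.1561]
eef_rot: [[0.036, 0.999, -0.005], [0.999, -0.036, 0.002], [0.002, -0.005, -1.0]]
wrist_force: [-1.0, 0.6, -0.8]
finger_gap: 0.352
finger_force: 0.0
```

Call:
{"op": "arm_command", "data": {
  "motion": [
    {"fingers": -1,"slide": [0,0,0]},
    {"fingers": -1,"slide": [0,0,0]},
    {"fingers": -1,"slide": [0,0,0]},
    {"fingers": -1,"slide": [0,0,0]}
  ],
  "grip_force": 40
}}

```text
validation failed for argument at $.mo...
```

Call:
{"op": "arm_command", "data": {
  "motion": [
    {"fingers": -1,"slide": [0,0,0],"turn": 0},
    {"fingers": -1,"slide": [0,0,0],"turn": 0},
    {"fingers": -1,"slide": [0,0,0],"turn": 0},
    {"fingers": -1,"slide": [0,0,0],"turn": 0}
  ],
  "grip_force": 40
}}

```text
time: 3.77
position: [0.5791, -0.1699, 0.158]
eef_rot: [[0.036, 0.999, -0.002], [0.999, -0.036, 0.002], [0.002, -0.002, -1.0]]
wrist_force: [2.3, 1.2, -12.6]
finger_gap: 0.097
finger_force: 38.7
```

Call:
{"op": "arm_command", "data": {
  "motion": [
    {"fingers": -1,"slide": [0,-1,0],"turn": 0},
    {"fingers": -1,"slide": [0,-2,0],"turn": 0},
    {"fingers": -1,"slide": [0,-2,0],"turn": 0},
    {"fingers": -1,"slide": [0,-2,0],"turn": 0},
    {"fingers": -1,"slide": [0,-2,0],"turn": 0},
    {"fingers": -1,"slide": [0,-2,0],"turn": 0},
    {"fingers": -1,"slide": [0,-2,0],"turn": 0},
    {"fingers": -1,"slide": [0,-1,0],"turn": 0}
  ]
}}

```text
time: 4.43
position: [0.4368, -0.1636, 0.158]
eef_rot: [[0.036, 0.999, -0.004], [0.999, -0.036, 0.004], [0.004, -0.004, -1.0]]
wrist_force: [3.0, 4.1, -16.4]
finger_gap: 0.098
finger_force: 40.1
```

Call:
{"op": "arm_command", "data": {
  "motion": [
    {"fingers": -1,"slide": [0,-0.8,0],"turn": 0},
    {"fingers": -1,"slide": [0,-0.6,0],"turn": 0},
    {"fingers": -1,"slide": [0,-0.5,0],"turn": 0},
    {"fingers": -1,"slide": [0,-0.3,0],"turn": 0},
    {"fingers": -1,"slide": [0,0,0],"turn": 0}
  ]
}}

```text
time: 4.85
position: [0.4164, -0.1626, 0.1579]
eef_rot: [[0.036, 0.999, -0.003], [0.999, -0.036, 0.005], [0.005, -0.003, -1.0]]
wrist_force: [0.5, 6.7, -15.3]
finger_gap: 0.099
finger_force: 40.2
```

Call:
{"op": "arm_command", "data": {
  "motion": [
    {"fingers": -1,"slide": [0,-0.3,0],"turn": 0},
    {"fingers": -1,"slide": [0,-0.3,0],"turn": 0},
    {"fingers": -1,"slide": [0,0,0],"turn": 0}
  ]
}}

```text
time: 5.1
position: [0.4165, -0.1627, 0.1581]
eef_rot: [[0.037, 0.999, 0.013], [0.999, -0.037, 0.004], [0.004, 0.013, -1.0]]
wrist_force: [21.1, 5.6, -29.7]
finger_gap: 0.094
finger_force: 39.2
```

Call:
{"op": "arm_command", "data": {
  "motion": [
    {"fingers": -1,"slide": [0,-0.3,0],"turn": 0},
    {"fingers": -1,"slide": [0,0,0],"turn": 0}
  ]
}}

```text
time: 5.27
position: [0.4165, -0.1627, 0.1582]
eef_rot: [[0.038, 0.999, 0.02], [0.999, -0.038, 0.003], [0.004, 0.02, -1.0]]
wrist_force: [32.0, 6.4, -36.7]
finger_gap: 0.097
finger_force: 38.9
```

Call:
{"op": "arm_command", "data": {
  "motion": [
    {"fingers": -1,"slide": [0,0.6,0],"turn": 0},
    {"fingers": -1,"slide": [0,0.2,0],"turn": 0},
    {"fingers": -0.3,"slide": [0,0,0],"turn": 0},
    {"fingers": -0.3,"slide": [0,0,0],"turn": 0},
    {"fingers": -0.3,"slide": [0,0,-2],"turn": 0},
    {"fingers": -0.3,"slide": [0,0,-3],"turn": 0},
    {"fingers": -0.3,"slide": [0,0,-3],"turn": 0},
    {"fingers": 1,"slide": [0,0,-2],"turn": 0}
  ]
}}

```text
time: 5.93
position: [0.4191, -0.1672, 0.2655]
eef_rot: [[0.036, 0.999, 0.008], [0.999, -0.036, -0.007], [-0.006, 0.009, -1.0]]
wrist_force: [-0.3, -0.2, 0.7]
finger_gap: 0.475
finger_force: 0.0
```

```bash
python3 - <<'E'
from h import *
ims={n:snapshot(n) for n in("side","top")}
for n in ims: cv2.imwrite(f"pics/{n}1.png",ims[n][:,:,::-1])
a=cv2.resize(ims["top"][150:270,180:420],None,fx=3.3,fy=3.3,interpolation=2)
cv2.imwrite("pics/c5.png",a[:,:,::-1])
E
```

```text
(no output)
```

View pics/c5.png

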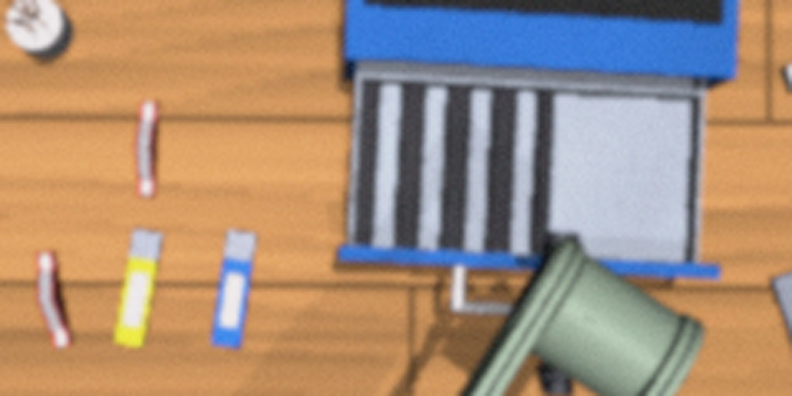

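The crop shows the drawer out. The four grey slot strips sit at crop x of about 387, 433, 478 and 524, running from y≈82 to 250. The bay spans x≈552–695, and the magnets and cases haven't moved.

```bash
python3 - <<'E'
from h import *
im=cv2.imread("pics/top1.png"); g=cv2.GaussianBlur(cv2.cvtColor(im,cv2.COLOR_BGR2GRAY),(3,3),0).astype(float)
for r in (182,190,198,206,214):
    row=g[r,282:398]; th=95
    e=[282+i+(th-row[i])/(row[i+1]-row[i]) for i in range(len(row)-1) if (row[i]-th)*(row[i+1]-th)<0]
    print(r,np.round(e,1))
for c in (297,311,325,340,355,375,383):
    print(c,g[168:240,c].astype(int).tolist())
for y in (-.05,-.1): print(proj("top",[.55,y,.094]),proj("top",[.55,y,.116]))
E
```

```text
182 [289.8 293.4 302.  307.2 315.3 321.3 328.9 335.3 342.7 346.4 389.9 390.3]
190 [289.2 293.3 301.6 307.1 314.8 321.3 328.7 334.8 342.4 346.2]
198 [289.  292.8 300.9 306.8 314.8 320.7 327.8 334.5 341.8 345.8]
206 [288.4 292.2 300.7 306.4 314.2 320.4 327.7 334.3 341.6 345.4]
214 [288.1 292.1 299.7 306.2 313.9 327.6 334.  340.8 345.2]
297 [106, 114, 123, 137, 153, 153, 142, 153, 181, 199, 203, 203, 204, 207, 209, 210, 210, 211, 212, 212, 212, 212, 212, 212, 213, 213, 213, 213, 213, 213, 212, 212, 213, 213, 213, 212, 212, 211, 210, 209, 207, 205, 204, 204, 203, 201, 197, 194, 191, 189, 187, 185, 185, 186, 185, 180, 164, 138, 116, 104, 98, 95, 95, 105, 125, 144, 145, 132, 122, 127, 140, 150]
311 [104, 107, 116, 126, 137, 146, 140, 134, 154, 185, 202, 206, 207, 209, 209, 208, 208, 209, 210, 209, 209, 210, 209, 208, 206, 203, 201, 200, 198, 198, 198, 199, 197, 195, 194, 194, 193, 192, 192, 192, 192, 193, 195, 198, 201, 202, 202, 203, 202, 200, 198, 193, 186, 178, 173, 171, 166, 154, 136, 121, 113, 108, 103, 102, 107, 120, 129, 121, 104, 98, 106, 114]
325 [110, 109, 111, 118, 127, 139, 142
[... 1145 characters left out ...]
, 202, 201, 201, 202, 201, 201, 202, 202, 202, 201, 201, 202, 201, 200, 200, 200, 200, 199, 198, 198, 197, 198, 198, 198, 197, 197, 198, 198, 197, 197, 198, 199, 199, 196, 191, 188, 186, 186, 185, 179, 162, 136, 116, 108, 107, 105, 103, 98, 95, 97, 102, 106]
383 [111, 111, 111, 109, 109, 110, 114, 123, 135, 138, 128, 125, 149, 179, 195, 199, 200, 200, 200, 200, 200, 200, 201, 201, 201, 201, 200, 198, 197, 197, 199, 200, 199, 200, 200, 199, 199, 199, 199, 199, 199, 200, 200, 201, 201, 201, 201, 202, 203, 204, 203, 202, 202, 201, 196, 191, 188, 188, 187, 184, 172, 151, 128, 113, 109, 105, 99, 95, 96, 105, 123, 139]
[301.4318 201.5029] [301.7349 201.169 ]
[316.6719 201.6315] [317.1849 201.2996]
```

```bash
cat >> h.py <<'E'
U=np.array([np.cos(np.radians(-2.1)),np.sin(np.radians(-2.1)),0]);W=np.array([-U[1],U[0],0]);HM=np.array([.4170,-.1669,.178])
E
python3 - <<'E'
from h import *
def loc(P): return np.array([U@(P-HM),W@(P-HM)])
for nm,cs in dict(s4=[(297.6,182),(296.85,198),(295.9,214)],s3=[(311.25,182),(310.8,198),(310.05,214)],s2=[(325.1,182),(324.25,198),(324.,206)],s1=[(339.,182),(338.15,198),(337.4,214)],bayL=[(346.4,182),(345.8,198),(345.2,214)]).items():
    for c in cs: P=on("top",c,.100); print(nm,P,loc(P))
for nm,c in dict(far4=(297,175.5),far1=(340,177.7),farb=(375,179.7),farb2=(383,180.5)).items(): print(nm,loc(on("top",c,.094)))
for nm,c in dict(fr4=(297,225),frb=(375,228.5),frb2=(383,229)).items(): print(nm,loc(on("top",c,.186)),loc(on("top",c,.094)))
print(loc(on("top",(390,190),.134)),loc(on("top",(287.5,190),.134)))
E
```

```text
s4 [ 0.6135 -0.0368  0.1   ] [0.1916 0.1372]
s4 [ 0.561  -0.0347  0.1   ] [0.1391 0.1374]
s4 [ 0.5087 -0.0319  0.1   ] [0.0867 0.1382]
s3 [ 0.6139 -0.0815  0.1   ] [0.1936 0.0926]
s3 [ 0.5614 -0.0803  0.1   ] [0.1412 0.0918]
s3 [ 0.5091 -0.0781  0.1   ] [0.0888 0.0921]
s2 [ 0.6143 -0.1268  0.1   ] [0.1957 0.0473]
s2 [ 0.5618 -0.1243  0.1   ] [0.1431 0.0479]
s2 [ 0.5356 -0.1236  0.1   ] [0.117  0.0476]
s1 [ 0.6147 -0.1724  0.1   ] [0.1977 0.0018]
s1 [ 0.5622 -0.1697  0.1   ] [0.1452 0.0025]
s1 [ 0.5098 -0.1675  0.1   ] [0.0928 0.0028]
bayL [ 0.6149 -0.1966  0.1   ] [ 0.1988 -0.0224]
bayL [ 0.5624 -0.1948  0.1   ] [ 0.1463 -0.0225]
bayL [ 0.5101 -0.193   0.1   ] [ 0.0939 -0.0226]
far4 [0.2135 0.1399]
far1 [ 0.2126 -0.0016]
farb [ 0.2113 -0.117 ]
farb2 [ 0.2098 -0.1434]
fr4 [0.0508 0.1361] [0.0511 0.1329]
frb [ 0.0508 -0.105 ] [ 0.0511 -0.1229]
frb2 [ 0.0503 -0.1298] [ 0.0506 -0.1491]
[ 0.1763 -0.1587] [0.1614 0.1695]
```

Call:
{"op": "arm_command", "data": {
  "motion": [
    {"fingers": 1,"slide": [0,0,0],"turn": 7},
    {"fingers": 1,"slide": [0,0,0],"turn": 7},
    {"fingers": 1,"slide": [0,0,0],"turn": 7},
    {"fingers": 1,"slide": [0,0,0],"turn": 7},
    {"fingers": 1,"slide": [0,0,0],"turn": 7},
    {"fingers": 1,"slide": [0,0,0],"turn": 7},
    {"fingers": 1,"slide": [0,0,0],"turn": 7},
    {"fingers": 1,"slide": [0,0,0],"turn": 7}
  ]
}}

```text
time: 6.7
position: [0.4172, -0.1658, 0.2603]
eef_rot: [[0.852, 0.524, 0.002], [0.524, -0.852, -0.002], [0.001, 0.003, -1.0]]
wrist_force: [0.1, 0.1, -0.1]
finger_gap: 0.997
finger_force: 0.0
```

Call:
{"op": "arm_command", "data": {
  "motion": [
    {"fingers": 1,"slide": [0,0,0],"turn": 7},
    {"fingers": 1,"slide": [0,0,0],"turn": 7},
    {"fingers": 1,"slide": [0,0,0],"turn": 7},
    {"fingers": 1,"slide": [0,0,0],"turn": 7},
    {"fingers": 1,"slide": [0,0,0],"turn": 5},
    {"fingers": 1,"slide": [0,0,0],"turn": 0}
  ]
}}

```text
time: 7.2
position: [0.4172, -0.1657, 0.2602]
eef_rot: [[1.0, -0.02, 0.002], [-0.02, -1.0, -0.002], [0.002, 0.002, -1.0]]
wrist_force: [0.7, 0.1, -0.4]
finger_gap: 0.997
finger_force: 0.0
```

```bash
python3 -c "
from h import *
plan(.5743,.2108,.15,-91)
for k in (0,1,2,3):
  print(k+1,HM+U*.1315+W*(.0024+.045*k))
print('bay',HM+U*.131-W*.092)"
```

```text
t 7.2 pos [ 0.4172 -0.1657  0.2602] yaw -91.15 -> turn -0.15 q6 after 111.0 slide cm [ 15.05 -37.92  11.02] gap 0.997 F [ 0.7  0.1 -0.4]
1 [ 0.5485 -0.1693  0.178 ]
2 [ 0.5501 -0.1244  0.178 ]
3 [ 0.5518 -0.0794  0.178 ]
4 [ 0.5534 -0.0344  0.178 ]
bay [ 0.5445 -0.2636  0.178 ]
```

Call:
{"op": "arm_command", "data": {
  "motion": [
    {"fingers": 1,"slide": [1.25,-3.16,0.5],"turn": 0},
    {"fingers": 1,"slide": [1.25,-3.16,0.5],"turn": 0},
    {"fingers": 1,"slide": [1.25,-3.16,0.5],"turn": 0},
    {"fingers": 1,"slide": [1.25,-3.16,0.5],"turn": 0},
    {"fingers": 1,"slide": [1.25,-3.16,0.5],"turn": 0},
    {"fingers": 1,"slide": [1.25,-3.16,0.5],"turn": 0},
    {"fingers": 1,"slide": [1.25,-3.16,0.5],"turn": 0},
    {"fingers": 1,"slide": [1.25,-3.16,0.5],"turn": 0}
  ]
}}

```text
time: 7.87
position: [0.5225, 0.0873, 0.2198]
eef_rot: [[1.0, -0.016, 0.002], [-0.016, -1.0, -0.001], [0.002, 0.001, -1.0]]
wrist_force: [1.1, -0.4, 0.5]
finger_gap: 0.997
finger_force: 0.0
```

Call:
{"op": "arm_command", "data": {
  "motion": [
    {"fingers": 1,"slide": [1.25,-3.16,0.5],"turn": 0},
    {"fingers": 1,"slide": [1.25,-3.16,0.5],"turn": 0},
    {"fingers": 1,"slide": [1.25,-3.16,0.5],"turn": 0},
    {"fingers": 1,"slide": [1.25,-3.16,0.5],"turn": 0},
    {"fingers": 0,"slide": [0,0,2],"turn": 0},
    {"fingers": 0,"slide": [0,0,2],"turn": 0},
    {"fingers": 0,"slide": [0,0,2],"turn": 0},
    {"fingers": 0,"slide": [0,0,0],"turn": 0}
  ]
}}

```text
time: 8.53
position: [0.5708, 0.2108, 0.1347]
eef_rot: [[1.0, -0.016, -0.008], [-0.016, -1.0, -0.002], [-0.008, 0.002, -1.0]]
wrist_force: [-0.5, -0.5, -1.1]
finger_gap: 0.498
finger_force: 0.0
```

```bash
python3 - <<'E'
from h import *
plan(.5743,.2108,.027,-91)
im=snapshot("side"); im2=snapshot("top")
cv2.imwrite("pics/c6.png",np.hstack([cv2.resize(a,None,fx=4,fy=4,interpolation=2)[:400,:400,::-1] for a in (im[210:310,220:320],im2[150:250,180:280])]))
E
```

```text
t 8.53 pos [0.5708 0.2108 0.1347] yaw -90.9 -> turn 0.1 q6 after 111.0 slide cm [ 0.35 -0.   10.77] gap 0.498 F [-0.5 -0.5 -1.1]
```

View pics/c6.png

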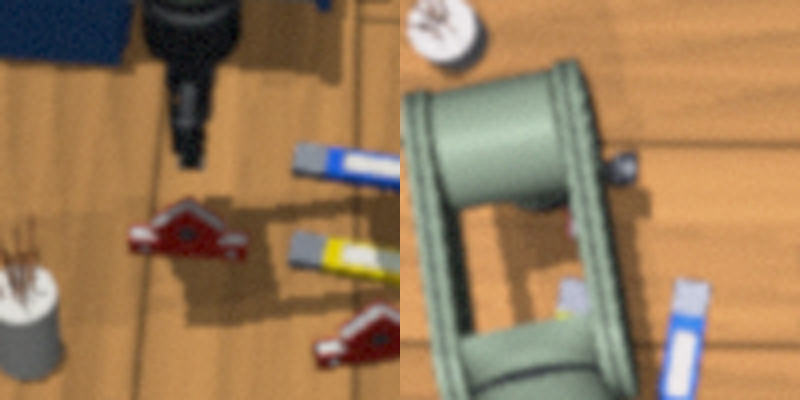

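The arm hangs directly above magnet A, which sits at (190,240) in the left half, and the gripper is aligned with it.

Call:
{"op": "arm_command", "data": {
  "motion": [
    {"fingers": 0,"slide": [0.2,0,2],"turn": 0},
    {"fingers": 0,"slide": [0,0,2],"turn": 0},
    {"fingers": 0,"slide": [0,0,2],"turn": 0},
    {"fingers": 0,"slide": [0,0,2],"turn": 0},
    {"fingers": 0,"slide": [0,0,2],"turn": 0},
    {"fingers": 0,"slide": [0,0,1.2],"turn": 0},
    {"fingers": 0,"slide": [0,0,0],"turn": 0},
    {"fingers": 0,"slide": [0,0,0],"turn": 0}
  ]
}}

```text
time: 9.3
position: [0.5765, 0.2114, 0.0282]
eef_rot: [[1.0, -0.018, 0.001], [-0.018, -1.0, 0.0], [0.001, -0.0, -1.0]]
wrist_force: [0.4, -0.6, 0.7]
finger_gap: 0.498
finger_force: 0.0
```

Call:
{"op": "arm_command", "data": {
  "motion": [
    {"fingers": -1,"slide": [0,0,0],"turn": 0},
    {"fingers": -1,"slide": [0,0,0],"turn": 0},
    {"fingers": -1,"slide": [0,0,0],"turn": 0},
    {"fingers": -1,"slide": [0,0,0],"turn": 0},
    {"fingers": -1,"slide": [0,0,0],"turn": 0}
  ],
  "grip_force": 50
}}

```text
time: 9.72
position: [0.5775, 0.2118, 0.0295]
eef_rot: [[1.0, -0.018, 0.004], [-0.018, -1.0, 0.001], [0.004, -0.001, -1.0]]
wrist_force: [-0.9, 0.4, 6.4]
finger_gap: 0.174
finger_force: 50.0
```

Call:
{"op": "arm_command", "data": {
  "motion": [
    {"fingers": -1,"slide": [0,0,-2],"turn": 0},
    {"fingers": -1,"slide": [0,0,-3.5],"turn": 0},
    {"fingers": -1,"slide": [0,0,-3.5],"turn": 0},
    {"fingers": -1,"slide": [0,0,-3.5],"turn": 0},
    {"fingers": -1,"slide": [0,0,-3.5],"turn": 0},
    {"fingers": -1,"slide": [0,0,-3.5],"turn": 1},
    {"fingers": -1,"slide": [0,0,0],"turn": 0}
  ]
}}

```text
time: 10.3
position: [0.5802, 0.2126, 0.2316]
eef_rot: [[0.999, -0.036, 0.015], [-0.036, -0.999, 0.003], [0.015, -0.004, -1.0]]
wrist_force: [2.4, 0.9, -0.2]
finger_gap: 0.181
finger_force: 49.3
```

```bash
python3 -c "
from h import *
plan(.5515,-.1692,.225,-92.1)"
```

```text
t 10.3 pos [0.5802 0.2126 0.2316] yaw -92.06 -> turn 0.04 q6 after 75.0 slide cm [-1.47 38.26  0.66] gap 0.181 F [ 2.4  0.9 -0.2]
```

Call:
{"op": "arm_command", "data": {
  "motion": [
    {"fingers": -1,"slide": [-0.15,3.2,0],"turn": 0},
    {"fingers": -1,"slide": [-0.15,3.2,0],"turn": 0},
    {"fingers": -1,"slide": [-0.15,3.2,0],"turn": 0},
    {"fingers": -1,"slide": [-0.15,3.2,0],"turn": 0},
    {"fingers": -1,"slide": [-0.15,3.2,0],"turn": 0},
    {"fingers": -1,"slide": [-0.15,3.2,0],"turn": 0},
    {"fingers": -1,"slide": [-0.15,3.2,0],"turn": 0},
    {"fingers": -1,"slide": [-0.15,3.2,0],"turn": 0}
  ]
}}

```text
time: 10.97
position: [0.5533, -0.0452, 0.2211]
eef_rot: [[0.999, -0.035, -0.002], [-0.035, -0.999, 0.001], [-0.002, -0.0, -1.0]]
wrist_force: [1.2, -1.1, -1.5]
finger_gap: 0.174
finger_force: 49.4
```

Call:
{"op": "arm_command", "data": {
  "motion": [
    {"fingers": -1,"slide": [-0.1,3.2,0],"turn": 0},
    {"fingers": -1,"slide": [0,3.2,0],"turn": 0},
    {"fingers": -1,"slide": [0,3.2,0],"turn": 0},
    {"fingers": -1,"slide": [0,2.5,0],"turn": 0},
    {"fingers": -1,"slide": [0,0,0],"turn": 0},
    {"fingers": -1,"slide": [0,0,0],"turn": 0},
    {"fingers": -1,"slide": [0,0,0],"turn": 0}
  ]
}}

```text
time: 11.55
position: [0.5485, -0.1642, 0.2212]
eef_rot: [[0.999, -0.036, -0.002], [-0.036, -0.999, 0.002], [-0.002, -0.002, -1.0]]
wrist_force: [-0.3, 0.4, -2.8]
finger_gap: 0.182
finger_force: 49.6
```

```bash
python3 -c "
from h import *
plan(.5515,-.1692,.1235,-92.1)
im=snapshot('side'); im2=snapshot('top')
cv2.imwrite('pics/c7.png',np.hstack([cv2.resize(a,None,fx=4,fy=4,interpolation=2)[:,:,::-1] for a in (im[120:240,200:300],im2[145:265,270:370])]))
"
```

```text
t 11.55 pos [ 0.5485 -0.1642  0.2212] yaw -92.07 -> turn 0.03 q6 after 75.0 slide cm [0.32 0.49 9.77] gap 0.182 F [-0.3  0.4 -2.8]
```

View pics/c7.png

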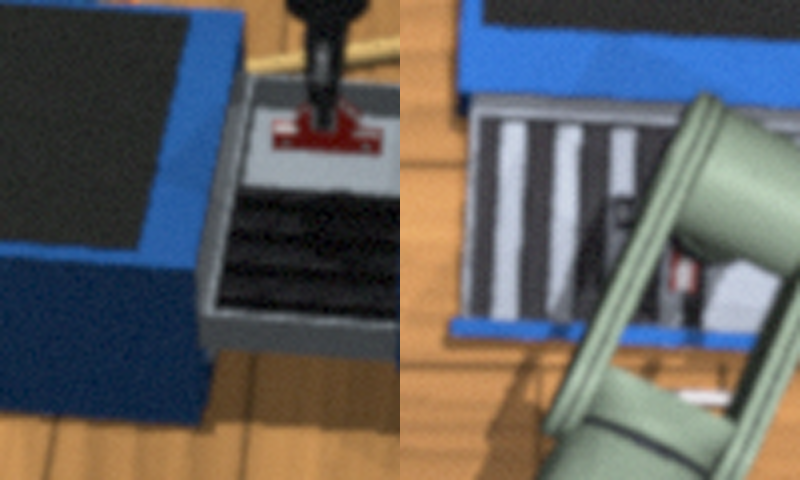

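The left half shows the magnet held upright at (325,130) above the drawer. In the right half its base end is at (685,270), just left of slot 1's line, so 5 mm of correction is needed.

Call:
{"op": "arm_command", "data": {
  "motion": [
    {"fingers": -1,"slide": [0.3,0.5,0],"turn": 0},
    {"fingers": -1,"slide": [0,0,2],"turn": 0},
    {"fingers": -1,"slide": [0,0,2],"turn": 0},
    {"fingers": -1,"slide": [0,0,2],"turn": 0},
    {"fingers": -1,"slide": [0,0,0.8],"turn": 0},
    {"fingers": -1,"slide": [0,0,0],"turn": 0},
    {"fingers": -1,"slide": [0,0,0],"turn": 0},
    {"fingers": -1,"slide": [0,0,0],"turn": 0}
  ]
}}

```text
time: 12.32
position: [0.5532, -0.1703, 0.1558]
eef_rot: [[0.999, -0.035, 0.003], [-0.035, -0.999, -0.001], [0.003, 0.001, -1.0]]
wrist_force: [-0.4, 0.4, -1.7]
finger_gap: 0.179
finger_force: 49.6
```

```bash
python3 -c "
from h import *
plan(.5515,-.1692,.1235,-92.1)
"
```

```text
t 12.32 pos [ 0.5532 -0.1703  0.1558] yaw -92.03 -> turn 0.07 q6 after 75.0 slide cm [-0.18 -0.1   3.23] gap 0.179 F [-0.4  0.4 -1.7]
```

Call:
{"op": "arm_command", "data": {
  "motion": [
    {"fingers": -1,"slide": [0,-0.1,0.5],"turn": 0},
    {"fingers": -1,"slide": [0,0,0.5],"turn": 0},
    {"fingers": -1,"slide": [0,0,0.5],"turn": 0},
    {"fingers": -1,"slide": [0,0,0.4],"turn": 0},
    {"fingers": -1,"slide": [0,0,0],"turn": 0}
  ]
}}

```text
time: 12.73
position: [0.5511, -0.1686, 0.1339]
eef_rot: [[0.999, -0.036, -0.002], [-0.036, -0.999, 0.001], [-0.002, -0.001, -1.0]]
wrist_force: [-0.9, 0.7, -2.4]
finger_gap: 0.174
finger_force: 49.6
```

Call:
{"op": "arm_command", "data": {
  "motion": [
    {"fingers": -1,"slide": [0,0,0.4],"turn": 0},
    {"fingers": -1,"slide": [0,0,0.4],"turn": 0},
    {"fingers": -1,"slide": [0,0,0.3],"turn": 0},
    {"fingers": -1,"slide": [0,0,0],"turn": 0}
  ]
}}

```text
time: 13.07
position: [0.552, -0.169, 0.1239]
eef_rot: [[0.999, -0.036, -0.0], [-0.036, -0.999, 0.0], [-0.0, -0.0, -1.0]]
wrist_force: [-0.0, -0.5, -1.8]
finger_gap: 0.175
finger_force: 49.6
```

Call:
{"op": "arm_command", "data": {
  "motion": [
    {"fingers": -1,"slide": [0,0,0.1],"turn": 0},
    {"fingers": -1,"slide": [0,0,0],"turn": 0},
    {"fingers": -0.35,"slide": [0,0,0],"turn": 0},
    {"fingers": -0.35,"slide": [0,0,0],"turn": 0},
    {"fingers": -0.35,"slide": [0,0,0],"turn": 0}
  ]
}}

```text
time: 13.48
position: [0.5524, -0.1691, 0.1237]
eef_rot: [[0.999, -0.036, 0.001], [-0.036, -0.999, -0.0], [0.001, 0.0, -1.0]]
wrist_force: [0.1, -0.7, 0.5]
finger_gap: 0.318
finger_force: 0.0
```

Call:
{"op": "arm_command", "data": {
  "motion": [
    {"fingers": -0.35,"slide": [0,0,-2],"turn": 0},
    {"fingers": -0.35,"slide": [0,0,-3],"turn": 0},
    {"fingers": -0.35,"slide": [0,0,-3],"turn": 0},
    {"fingers": 0,"slide": [0,0,-2],"turn": 0},
    {"fingers": 0,"slide": [0,0,0],"turn": 0}
  ]
}}

```text
time: 13.9
position: [0.5555, -0.1705, 0.2299]
eef_rot: [[0.999, -0.036, 0.011], [-0.036, -0.999, -0.005], [0.011, 0.005, -1.0]]
wrist_force: [1.0, -0.4, 0.5]
finger_gap: 0.5
finger_force: 0.0
```

```bash
python3 -c "
from h import *
plan(.4182,.3055,.2,-79.6)
"
```

```text
t 13.9 pos [ 0.5555 -0.1705  0.2299] yaw -92.05 -> turn -12.45 q6 after 116.0 slide cm [ -4.91 -49.3    2.99] gap 0.5 F [ 1.  -0.4  0.5]
```

Call:
{"op": "arm_command", "data": {
  "motion": [
    {"fingers": 0,"slide": [0,0,0],"turn": -6.3},
    {"fingers": 0,"slide": [0,0,0],"turn": -6.3},
    {"fingers": 0,"slide": [-0.31,-3.3,0.2],"turn": 0},
    {"fingers": 0,"slide": [-0.31,-3.3,0.2],"turn": 0},
    {"fingers": 0,"slide": [-0.31,-3.3,0.2],"turn": 0},
    {"fingers": 0,"slide": [-0.31,-3.3,0.2],"turn": 0},
    {"fingers": 0,"slide": [-0.31,-3.3,0.2],"turn": 0},
    {"fingers": 0,"slide": [-0.31,-3.3,0.2],"turn": 0}
  ]
}}

```text
time: 14.57
position: [0.4965, 0.0236, 0.2104]
eef_rot: [[0.983, 0.183, -0.001], [0.183, -0.983, 0.0], [-0.001, -0.0, -1.0]]
wrist_force: [1.0, 0.6, 0.1]
finger_gap: 0.497
finger_force: 0.0
```

Call:
{"op": "arm_command", "data": {
  "motion": [
    {"fingers": 0,"slide": [-0.31,-3.3,0.2],"turn": 0},
    {"fingers": 0,"slide": [-0.31,-3.3,0.2],"turn": 0},
    {"fingers": 0,"slide": [-0.31,-3.3,0.2],"turn": 0},
    {"fingers": 0,"slide": [-0.31,-3.3,0.2],"turn": 0},
    {"fingers": 0,"slide": [-0.31,-3.3,0.2],"turn": 0},
    {"fingers": 0,"slide": [-0.31,-3.3,0.2],"turn": 0},
    {"fingers": 0,"slide": [-0.31,-3.3,0.2],"turn": 0},
    {"fingers": 0,"slide": [-0.31,-3.3,0.2],"turn": 0}
  ]
}}

```text
time: 15.23
position: [0.4238, 0.2786, 0.1945]
eef_rot: [[0.983, 0.183, -0.001], [0.183, -0.983, -0.0], [-0.001, 0.0, -1.0]]
wrist_force: [0.7, -0.2, -0.4]
finger_gap: 0.499
finger_force: 0.0
```

Call:
{"op": "arm_command", "data": {
  "motion": [
    {"fingers": 0,"slide": [0,0,3],"turn": 0},
    {"fingers": 0,"slide": [0,0,3],"turn": 0},
    {"fingers": 0,"slide": [0,0,0],"turn": 0},
    {"fingers": 0,"slide": [0,0,0],"turn": 0},
    {"fingers": 0,"slide": [0,0,0],"turn": 0}
  ]
}}

```text
time: 15.65
position: [0.4255, 0.2773, 0.1361]
eef_rot: [[0.983, 0.183, 0.001], [0.183, -0.983, 0.0], [0.001, -0.0, -1.0]]
wrist_force: [-0.6, 0.3, 0.4]
finger_gap: 0.498
finger_force: 0.0
```

```bash
python3 -c "
from h import *
plan(.4182,.3055,.029,-79.4)
im=snapshot('side'); im2=snapshot('top')
cv2.imwrite('pics/c8.png',np.hstack([cv2.resize(a,None,fx=4,fy=4,interpolation=2)[:,:,::-1] for a in (im[220:320,250:350],im2[150:250,260:360])]))
for n,i in(('side',im),('top',im2)):
  for b in blobs(i): 
    if b[0] in('yellow','blue','red') and b[2][1]>180: print(n,b[0],b[1],b[2][4])
"
```

```text
t 15.65 pos [0.4255 0.2773 0.1361] yaw -79.48 -> turn -0.08 q6 after 115.0 slide cm [-0.19 -2.91 10.71] gap 0.498 F [-0.6  0.3  0.4]
side red [151.6 301.8] 614
side red [315.5 295.3] 154
side yellow [303.4 273.6] 34
side blue [301.8 191. ] 16
side blue [304.  251.4] 29
side blue [324.4 253.5] 28
top yellow [222.9 230.9] 28
top yellow [221.2 249.9] 41
top blue [338.  228.8] 347
top blue [251.5 230.5] 14
top blue [248.1 251.4] 27
```

View pics/c8.png

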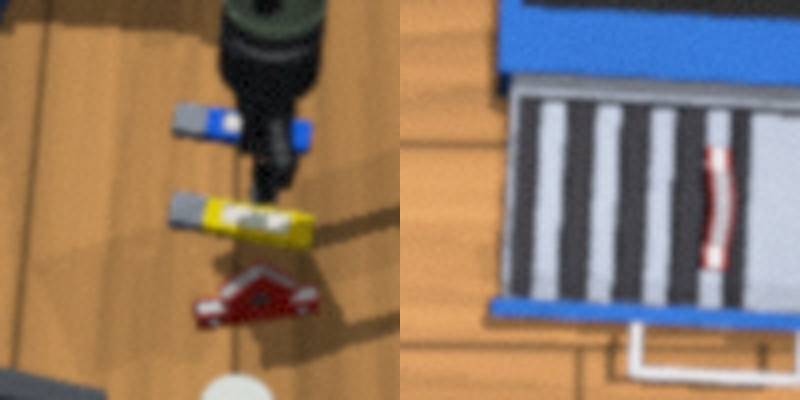

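The right half shows magnet A standing in slot 1, at (718,210). The left half shows magnet B in place at (258,298), still 29 mm from the tool.

Call:
{"op": "arm_command", "data": {
  "motion": [
    {"fingers": 0,"slide": [-0.2,-2.9,0],"turn": 0},
    {"fingers": 0,"slide": [0,0,2],"turn": 0},
    {"fingers": 0,"slide": [0,0,2],"turn": 0},
    {"fingers": 0,"slide": [0,0,2],"turn": 0},
    {"fingers": 0,"slide": [0,0,2],"turn": 0},
    {"fingers": 0,"slide": [0,0,2],"turn": 0},
    {"fingers": 0,"slide": [0,0,0.7],"turn": 0},
    {"fingers": 0,"slide": [0,0,0],"turn": 0}
  ]
}}

```text
time: 16.42
position: [0.4172, 0.3048, 0.0277]
eef_rot: [[0.983, 0.182, -0.002], [0.182, -0.983, -0.001], [-0.002, 0.001, -1.0]]
wrist_force: [-0.6, -0.0, -0.4]
finger_gap: 0.497
finger_force: 0.0
```

Call:
{"op": "arm_command", "data": {
  "motion": [
    {"fingers": 0,"slide": [0,0,0],"turn": 0},
    {"fingers": -1,"slide": [0,0,0],"turn": 0},
    {"fingers": -1,"slide": [0,0,0],"turn": 0},
    {"fingers": -1,"slide": [0,0,0],"turn": 0},
    {"fingers": -1,"slide": [0,0,0],"turn": 0},
    {"fingers": -1,"slide": [0,0,0],"turn": 0}
  ],
  "grip_force": 50
}}

```text
time: 16.92
position: [0.4192, 0.3062, 0.0301]
eef_rot: [[0.983, 0.183, 0.003], [0.183, -0.983, 0.001], [0.004, -0.001, -1.0]]
wrist_force: [-0.6, -0.5, 7.0]
finger_gap: 0.179
finger_force: 50.3
```

Call:
{"op": "arm_command", "data": {
  "motion": [
    {"fingers": -1,"slide": [0,0,-2],"turn": 0},
    {"fingers": -1,"slide": [0,0,-3.5],"turn": 0},
    {"fingers": -1,"slide": [0,0,-3.5],"turn": 0},
    {"fingers": -1,"slide": [0,0,-3.5],"turn": 0},
    {"fingers": -1,"slide": [0,0,-3.5],"turn": 0},
    {"fingers": -1,"slide": [0,0,-3.5],"turn": 6.3},
    {"fingers": -1,"slide": [0,0,0],"turn": 6.3},
    {"fingers": -1,"slide": [0,0,0],"turn": 0}
  ]
}}

```text
time: 17.58
position: [0.4189, 0.3062, 0.2263]
eef_rot: [[0.999, -0.037, 0.005], [-0.037, -0.999, 0.003], [0.005, -0.003, -1.0]]
wrist_force: [0.9, 0.2, -2.0]
finger_gap: 0.181
finger_force: 49.3
```

```bash
python3 -c "
from h import *
plan(.5518,-.0794,.225,-92.1)"
```

```text
t 17.58 pos [0.4189 0.3062 0.2263] yaw -92.15 -> turn -0.05 q6 after 84.0 slide cm [14.69 38.04  0.13] gap 0.181 F [ 0.9  0.2 -2. ]
```

Call:
{"op": "arm_command", "data": {
  "motion": [
    {"fingers": -1,"slide": [1.22,3.17,0],"turn": 0},
    {"fingers": -1,"slide": [1.22,3.17,0],"turn": 0},
    {"fingers": -1,"slide": [1.22,3.17,0],"turn": 0},
    {"fingers": -1,"slide": [1.22,3.17,0],"turn": 0},
    {"fingers": -1,"slide": [1.22,3.17,0],"turn": 0},
    {"fingers": -1,"slide": [1.22,3.17,0],"turn": 0},
    {"fingers": -1,"slide": [1.22,3.17,0],"turn": 0},
    {"fingers": -1,"slide": [1.22,3.17,0],"turn": 0}
  ]
}}

```text
time: 18.25
position: [0.5044, 0.0471, 0.2208]
eef_rot: [[0.999, -0.033, -0.005], [-0.033, -0.999, 0.001], [-0.005, -0.0, -1.0]]
wrist_force: [0.2, 0.3, -2.7]
finger_gap: 0.174
finger_force: 49.5
```

Call:
{"op": "arm_command", "data": {
  "motion": [
    {"fingers": -1,"slide": [1.22,3.17,0],"turn": 0},
    {"fingers": -1,"slide": [1.22,3.17,0],"turn": 0},
    {"fingers": -1,"slide": [1.22,3.17,0],"turn": 0},
    {"fingers": -1,"slide": [1.22,3.17,0],"turn": 0},
    {"fingers": -1,"slide": [0,0,0],"turn": 0},
    {"fingers": -1,"slide": [0,0,2],"turn": 0},
    {"fingers": -1,"slide": [0,0,2],"turn": 0},
    {"fingers": -1,"slide": [0,0,0],"turn": 0}
  ]
}}

```text
time: 18.92
position: [0.5452, -0.0787, 0.1765]
eef_rot: [[0.999, -0.034, -0.013], [-0.034, -0.999, 0.004], [-0.013, -0.004, -1.0]]
wrist_force: [-1.8, 0.5, -3.2]
finger_gap: 0.18
finger_force: 49.7
```

Call:
{"op": "arm_command", "data": {
  "motion": [
    {"fingers": -1,"slide": [0,0,0],"turn": 0},
    {"fingers": -1,"slide": [0,0,0],"turn": 0},
    {"fingers": -1,"slide": [0,0,0],"turn": 0}
  ]
}}

```text
time: 19.17
position: [0.5508, -0.0798, 0.1842]
eef_rot: [[0.999, -0.035, 0.001], [-0.035, -0.999, -0.0], [0.001, 0.0, -1.0]]
wrist_force: [0.3, -0.5, -1.2]
finger_gap: 0.179
finger_force: 49.7
```

```bash
python3 -c "
from h import *
plan(.5518,-.0794,.1235,-92.1)"
```

```text
t 19.17 pos [ 0.5508 -0.0798  0.1842] yaw -91.98 -> turn 0.12 q6 after 84.0 slide cm [ 0.1  -0.05  6.07] gap 0.179 F [ 0.3 -0.5 -1.2]
```

Call:
{"op": "arm_command", "data": {
  "motion": [
    {"fingers": -1,"slide": [0,0,1.4],"turn": 0},
    {"fingers": -1,"slide": [0,0,1.4],"turn": 0},
    {"fingers": -1,"slide": [0,0,0],"turn": 0},
    {"fingers": -1,"slide": [0,0,0],"turn": 0},
    {"fingers": -1,"slide": [0,0,0.5],"turn": 0},
    {"fingers": -1,"slide": [0,0,0.5],"turn": 0},
    {"fingers": -1,"slide": [0,0,0.5],"turn": 0},
    {"fingers": -1,"slide": [0,0,0],"turn": 0}
  ]
}}

```text
time: 19.83
position: [0.5497, -0.0797, 0.1394]
eef_rot: [[0.999, -0.036, -0.001], [-0.036, -0.999, 0.001], [-0.001, -0.001, -1.0]]
wrist_force: [0.3, 0.8, -2.4]
finger_gap: 0.179
finger_force: 49.8
```

Call:
{"op": "arm_command", "data": {
  "motion": [
    {"fingers": -1,"slide": [0,0,0.4],"turn": 0},
    {"fingers": -1,"slide": [0,0,0.4],"turn": 0},
    {"fingers": -1,"slide": [0,0,0.4],"turn": 0},
    {"fingers": -1,"slide": [0,0,0.4],"turn": 0},
    {"fingers": -1,"slide": [0,0,0.1],"turn": 0},
    {"fingers": -1,"slide": [0,0,0],"turn": 0},
    {"fingers": -1,"slide": [0,0,0],"turn": 0}
  ]
}}

```text
time: 20.42
position: [0.5509, -0.0798, 0.1242]
eef_rot: [[0.999, -0.036, 0.002], [-0.036, -0.999, 0.0], [0.002, -0.0, -1.0]]
wrist_force: [-1.0, 2.8, 4.2]
finger_gap: 0.175
finger_force: 50.6
```

Call:
{"op": "arm_command", "data": {
  "motion": [
    {"fingers": -0.35,"slide": [0,0,0],"turn": 0},
    {"fingers": -0.35,"slide": [0,0,0],"turn": 0},
    {"fingers": -0.35,"slide": [0,0,0],"turn": 0},
    {"fingers": -0.35,"slide": [0,0,-2],"turn": 0},
    {"fingers": -0.35,"slide": [0,0,-3],"turn": 0},
    {"fingers": -0.35,"slide": [0,0,-3],"turn": 0},
    {"fingers": 0,"slide": [0,0,-2],"turn": 6},
    {"fingers": 0,"slide": [0,0,0],"turn": 0}
  ]
}}

```text
time: 21.08
position: [0.5536, -0.0814, 0.2291]
eef_rot: [[0.99, -0.143, 0.01], [-0.143, -0.99, -0.004], [0.011, 0.002, -1.0]]
wrist_force: [0.5, 0.3, 0.5]
finger_gap: 0.501
finger_force: 0.0
```

```bash
python3 -c "
from h import *
plan(.4300,.2200,.2,-98.1)
plan(.4305,.1197,.2,-97)
im=snapshot('side'); im2=snapshot('top')
for n,i in(('side',im),('top',im2)):
  for b in blobs(i): 
    if b[0] in('yellow','blue','red') and b[2][1]>180: print(n,b[0],b[1],b[2][4])
  cv2.imwrite(f'pics/{n}3.png',i[:,:,::-1])
"
```

```text
t 21.08 pos [ 0.5536 -0.0814  0.2291] yaw -98.22 -> turn -0.12 q6 after 125.0 slide cm [-16.48 -28.09   2.91] gap 0.501 F [0.5 0.3 0.5]
t 21.08 pos [ 0.5536 -0.0814  0.2291] yaw -98.22 -> turn -1.22 q6 after 113.0 slide cm [-14.67 -18.46   2.91] gap 0.501 F [0.5 0.3 0.5]
side red [279.2 187.3] 108
side red [151.6 301.7] 618
side yellow [315.3 275.4] 98
side blue [314.9 253.3] 80
top yellow [223.1 231. ] 24
top yellow [219.5 251.2] 48
top blue [312.4 227. ] 105
top blue [367.7 230.2] 160
top blue [251.2 230.4] 16
top blue [248.2 251.4] 28
```

Call:
{"op": "arm_command", "data": {
  "motion": [
    {"fingers": 0.2,"slide": [-1.62,-2.8,0.25],"turn": 0},
    {"fingers": 0.2,"slide": [-1.62,-2.8,0.25],"turn": 0},
    {"fingers": 0.2,"slide": [-1.62,-2.8,0.25],"turn": 0},
    {"fingers": 0.2,"slide": [-1.62,-2.8,0.25],"turn": 0},
    {"fingers": 0.2,"slide": [-1.62,-2.8,0.25],"turn": 0},
    {"fingers": 0.2,"slide": [-1.62,-2.8,0.25],"turn": 0},
    {"fingers": 0.2,"slide": [-1.62,-2.8,0.25],"turn": 0},
    {"fingers": 0.2,"slide": [-1.62,-2.8,0.25],"turn": 0}
  ]
}}

```text
time: 21.85
position: [0.451, 0.1608, 0.2008]
eef_rot: [[0.99, -0.139, -0.004], [-0.139, -0.99, -0.001], [-0.004, 0.002, -1.0]]
wrist_force: [1.1, -0.1, -0.8]
finger_gap: 0.599
finger_force: 0.0
```

Call:
{"op": "arm_command", "data": {
  "motion": [
    {"fingers": 0.2,"slide": [-1.62,-2.8,0.25],"turn": 0},
    {"fingers": 0.2,"slide": [-1.62,-2.8,0.25],"turn": 0},
    {"fingers": 0.2,"slide": [0,0,3],"turn": 0},
    {"fingers": 0.2,"slide": [0,0,3],"turn": 0},
    {"fingers": 0.2,"slide": [0,0,3],"turn": 0},
    {"fingers": 0.2,"slide": [0,0,3],"turn": 0},
    {"fingers": 0.2,"slide": [0,0,0],"turn": 0},
    {"fingers": 0.2,"slide": [0,0,0],"turn": 0}
  ]
}}

```text
time: 22.52
position: [0.4258, 0.2189, 0.0753]
eef_rot: [[0.99, -0.139, -0.008], [-0.139, -0.99, -0.003], [-0.007, 0.004, -1.0]]
wrist_force: [-0.5, 0.0, -0.1]
finger_gap: 0.597
finger_force: 0.0
```

```bash
python3 -c "
from h import *
plan(.4300,.2200,.004,-98.1)
im=snapshot('side')
for b in blobs(im): 
    if b[0] in('yellow','blue') and b[2][1]>180: print(b[0],b[1],b[2][4])
"
```

```text
t 22.52 pos [0.4258 0.2189 0.0753] yaw -98.01 -> turn 0.09 q6 after 125.0 slide cm [ 0.4  -0.17  7.13] gap 0.597 F [-0.5  0.  -0.1]
yellow [302.7 273. ] 26
blue [301.5 191.2] 13
blue [303.6 251.2] 27
blue [323.4 254.1] 39
```

Call:
{"op": "arm_command", "data": {
  "motion": [
    {"fingers": 0.2,"slide": [0.1,-0.1,2],"turn": 0},
    {"fingers": 0.2,"slide": [0,0,2],"turn": 0},
    {"fingers": 0.2,"slide": [0,0,2],"turn": 0},
    {"fingers": 0.2,"slide": [0,0,0.8],"turn": 0},
    {"fingers": 0.2,"slide": [0,0,0.3],"turn": 0},
    {"fingers": 0.2,"slide": [0,0,0],"turn": 0},
    {"fingers": 0.2,"slide": [0,0,0],"turn": 0},
    {"fingers": 0.2,"slide": [0,0,0],"turn": 0}
  ]
}}

```text
time: 23.23
position: [0.4317, 0.2212, 0.0088]
eef_rot: [[0.99, -0.14, 0.003], [-0.14, -0.99, 0.001], [0.003, -0.001, -1.0]]
wrist_force: [-0.1, -0.3, 0.2]
finger_gap: 0.6
finger_force: 0.0
```

Call:
{"op": "arm_command", "data": {
  "motion": [
    {"fingers": 0.2,"slide": [0,0,0.4],"turn": 0},
    {"fingers": 0.2,"slide": [0,0,0],"turn": 0},
    {"fingers": -1,"slide": [0,0,0],"turn": 0},
    {"fingers": -1,"slide": [0,0,0],"turn": 0},
    {"fingers": -1,"slide": [0,0,0],"turn": 0},
    {"fingers": -1,"slide": [0,0,0],"turn": 0},
    {"fingers": -1,"slide": [0,0,0],"turn": 0}
  ],
  "grip_force": 35
}}

```text
time: 23.82
position: [0.4306, 0.2209, 0.0036]
eef_rot: [[0.99, -0.14, 0.001], [-0.14, -0.99, 0.0], [0.001, -0.0, -1.0]]
wrist_force: [-0.3, -0.1, 3.0]
finger_gap: 0.339
finger_force: 35.7
```

Call:
{"op": "arm_command", "data": {
  "motion": [
    {"fingers": -1,"slide": [0,0,-1],"turn": 0},
    {"fingers": -1,"slide": [0,0,-2],"turn": 0},
    {"fingers": -1,"slide": [0,0,-3.5],"turn": 0},
    {"fingers": -1,"slide": [0,0,-3.5],"turn": 0},
    {"fingers": -1,"slide": [0,0,-3.5],"turn": 0},
    {"fingers": -1,"slide": [0,0,-3.5],"turn": 0},
    {"fingers": -1,"slide": [0,0,-3],"turn": -6},
    {"fingers": -1,"slide": [0,0,0],"turn": 0}
  ]
}}

```text
time: 24.48
position: [0.4345, 0.2222, 0.2111]
eef_rot: [[0.999, -0.033, 0.014], [-0.033, -0.999, 0.004], [0.014, -0.005, -1.0]]
wrist_force: [1.3, 0.0, 0.3]
finger_gap: 0.339
finger_force: 35.3
```

```bash
python3 -c "
from h import *
im=snapshot('side');cv2.imwrite('pics/c9.png',cv2.resize(im[130:330,180:380],None,fx=3,fy=3)[:,:,::-1])
P=HM+U*.131-W*.092
a=P-W*.030;b=P+W*.026;print(a,b)
plan(a[0],a[1],.2,-92.1);plan(b[0],b[1],.2,-92.1)"
```

```text
[ 0.5434 -0.2936  0.178 ] [ 0.5455 -0.2377  0.178 ]
t 24.53 pos [0.4328 0.2217 0.2079] yaw -92.05 -> turn 0.05 q6 after 64.0 slide cm [12.95 51.09  0.79] gap 0.336 F [ 0.  -0.3 -1.6]
t 24.53 pos [0.4328 0.2217 0.2079] yaw -92.05 -> turn 0.05 q6 after 68.0 slide cm [12.95 45.49  0.79] gap 0.336 F [ 0.  -0.3 -1.6]
```

View pics/c9.png

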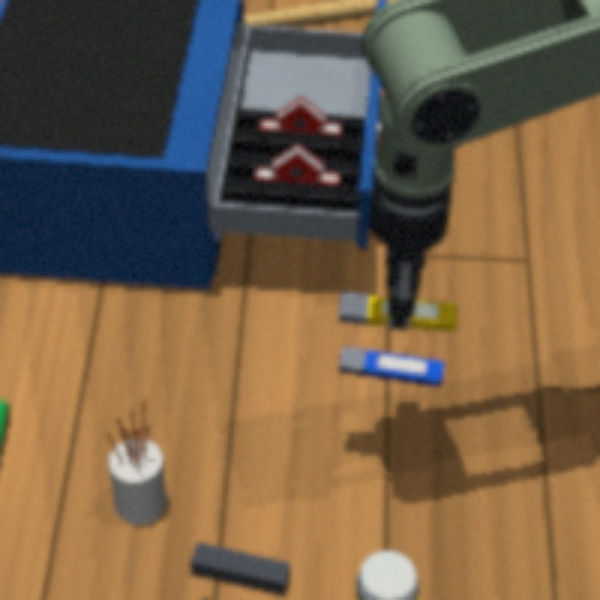

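The side crop shows both magnets seated in their slots at (300,118) and (297,168). The yellow case is held level in the gripper at (400,312), and the blue one is unmoved at (391,365).

Call:
{"op": "arm_command", "data": {
  "motion": [
    {"fingers": -1,"slide": [0,0,-1.5],"turn": 0},
    {"fingers": -1,"slide": [0.87,3.4,0],"turn": 0},
    {"fingers": -1,"slide": [0.87,3.4,0],"turn": 0},
    {"fingers": -1,"slide": [0.87,3.4,0],"turn": 0},
    {"fingers": -1,"slide": [0.87,3.4,0],"turn": 0},
    {"fingers": -1,"slide": [0.87,3.4,0],"turn": 0},
    {"fingers": -1,"slide": [0.87,3.4,0],"turn": 0},
    {"fingers": -1,"slide": [0.87,3.4,0],"turn": 0}
  ]
}}

```text
time: 25.2
position: [0.481, -0.0205, 0.2163]
eef_rot: [[0.999, -0.037, -0.004], [-0.037, -0.999, 0.001], [-0.004, -0.001, -1.0]]
wrist_force: [0.5, 0.6, -0.9]
finger_gap: 0.34
finger_force: 35.3
```

Call:
{"op": "arm_command", "data": {
  "motion": [
    {"fingers": -1,"slide": [0.87,3.4,0],"turn": 0},
    {"fingers": -1,"slide": [0.87,3.4,0],"turn": 0},
    {"fingers": -1,"slide": [0.87,3.4,0],"turn": 0},
    {"fingers": -1,"slide": [0.87,3.4,0],"turn": 0},
    {"fingers": -1,"slide": [0.87,3.4,0],"turn": 0},
    {"fingers": -1,"slide": [0.87,3.4,0],"turn": 0},
    {"fingers": -1,"slide": [0.87,3.4,0],"turn": 0},
    {"fingers": -1,"slide": [0.87,3.4,0],"turn": 0}
  ]
}}

```text
time: 25.87
position: [0.5411, -0.2943, 0.2157]
eef_rot: [[0.999, -0.037, -0.004], [-0.037, -0.999, 0.003], [-0.004, -0.003, -1.0]]
wrist_force: [1.7, 0.7, -0.3]
finger_gap: 0.341
finger_force: 35.3
```

Call:
{"op": "arm_command", "data": {
  "motion": [
    {"fingers": -1,"slide": [0,0,0],"turn": 0},
    {"fingers": -1,"slide": [0,0,0],"turn": 0},
    {"fingers": -1,"slide": [0,0,2],"turn": 0},
    {"fingers": -1,"slide": [0,0,2],"turn": 0},
    {"fingers": -1,"slide": [0,0,0],"turn": 0},
    {"fingers": -1,"slide": [0,0,0],"turn": 0},
    {"fingers": -1,"slide": [0,0,0],"turn": 0}
  ]
}}

```text
time: 26.45
position: [0.5423, -0.2925, 0.1786]
eef_rot: [[0.999, -0.035, -0.0], [-0.035, -0.999, 0.0], [-0.0, -0.0, -1.0]]
wrist_force: [0.1, -0.2, -0.6]
finger_gap: 0.335
finger_force: 35.3
```

```bash
python3 -c "
from h import *
plan(.5434,-.2936,.098,-92.1)"
```

```text
t 26.45 pos [ 0.5423 -0.2925  0.1786] yaw -92.0 -> turn 0.1 q6 after 64.0 slide cm [0.11 0.1  8.06] gap 0.335 F [ 0.1 -0.2 -0.6]
```

Call:
{"op": "arm_command", "data": {
  "motion": [
    {"fingers": -1,"slide": [0,0,2],"turn": 0},
    {"fingers": -1,"slide": [0,0,2],"turn": 0},
    {"fingers": -1,"slide": [0,0,2],"turn": 0},
    {"fingers": -1,"slide": [0,0,0.8],"turn": 0},
    {"fingers": -1,"slide": [0,0,0.4],"turn": 0},
    {"fingers": -1,"slide": [0,0,0.3],"turn": 0},
    {"fingers": -1,"slide": [0,0,0],"turn": 0},
    {"fingers": -1,"slide": [0,0,0],"turn": 0}
  ]
}}

```text
time: 27.12
position: [0.5433, -0.2941, 0.1048]
eef_rot: [[0.999, -0.036, 0.002], [-0.036, -0.999, -0.002], [0.002, 0.001, -1.0]]
wrist_force: [-0.5, 0.4, -0.4]
finger_gap: 0.336
finger_force: 35.3
```

Call:
{"op": "arm_command", "data": {
  "motion": [
    {"fingers": -1,"slide": [0,0,0.3],"turn": 0},
    {"fingers": -1,"slide": [0,0,0.2],"turn": 0},
    {"fingers": -1,"slide": [0,0,0],"turn": 0}
  ]
}}

```text
time: 27.37
position: [0.5423, -0.2935, 0.0983]
eef_rot: [[0.999, -0.036, -0.0], [-0.036, -0.999, -0.0], [-0.0, 0.0, -1.0]]
wrist_force: [-0.4, 0.5, -0.5]
finger_gap: 0.339
finger_force: 35.3
```

Call:
{"op": "arm_command", "data": {
  "motion": [
    {"fingers": -1,"slide": [0,0,0.1],"turn": 0},
    {"fingers": -0.1,"slide": [0,0,0],"turn": 0},
    {"fingers": -0.1,"slide": [0,0,0],"turn": 0},
    {"fingers": -0.1,"slide": [0,0,0],"turn": 0},
    {"fingers": -0.1,"slide": [0,0,-2],"turn": 0},
    {"fingers": -0.1,"slide": [0,0,-3],"turn": 0},
    {"fingers": -0.1,"slide": [0,0,-4],"turn": 0},
    {"fingers": 0.2,"slide": [0,0,-3],"turn": 0}
  ]
}}

```text
time: 28.03
position: [0.5427, -0.2938, 0.2197]
eef_rot: [[0.999, -0.036, 0.001], [-0.036, -0.999, -0.001], [0.001, 0.001, -1.0]]
wrist_force: [1.2, -1.3, 0.3]
finger_gap: 0.574
finger_force: 0.0
```

```bash
python3 -c "
from h import *
plan(.4305,.1200,.2,-97)
im=snapshot('side'); im2=snapshot('top')
for n,i in(('side',im),('top',im2)):
  for b in blobs(i): 
    if b[0] in('yellow','blue','red') and b[2][1]>140: print(n,b[0],b[1],b[2][4])
  cv2.imwrite(f'pics/{n}4.png',i[:,:,::-1])
"
```

```text
t 28.03 pos [ 0.5427 -0.2938  0.2197] yaw -92.05 -> turn 4.95 q6 after 113.0 slide cm [-16.18 -39.7    1.97] gap 0.574 F [ 1.2 -1.3  0.3]
side red [279.7 170.6] 90
side red [278.8 187.4] 98
side red [151.5 301.8] 610
side yellow [277.2 151.9] 15
side blue [314.7 253.3] 81
top blue [318.3 227.6] 220
top blue [251.2 230.4] 16
top blue [383.6 230.9] 63
top blue [248.2 251.4] 28
```

Call:
{"op": "arm_command", "data": {
  "motion": [
    {"fingers": 0.2,"slide": [0,0,0],"turn": 4.9},
    {"fingers": 0.2,"slide": [-1.24,-3.06,0.15],"turn": 0},
    {"fingers": 0.2,"slide": [-1.24,-3.06,0.15],"turn": 0},
    {"fingers": 0.2,"slide": [-1.24,-3.06,0.15],"turn": 0},
    {"fingers": 0.2,"slide": [-1.24,-3.06,0.15],"turn": 0},
    {"fingers": 0.2,"slide": [-1.24,-3.06,0.15],"turn": 0},
    {"fingers": 0.2,"slide": [-1.24,-3.06,0.15],"turn": 0},
    {"fingers": 0.2,"slide": [-1.24,-3.06,0.15],"turn": 0}
  ]
}}

```text
time: 28.8
position: [0.4811, -0.0689, 0.2061]
eef_rot: [[0.993, -0.121, -0.001], [-0.121, -0.993, 0.0], [-0.001, -0.0, -1.0]]
wrist_force: [-0.1, 0.3, 0.5]
finger_gap: 0.603
finger_force: 0.0
```

Call:
{"op": "arm_command", "data": {
  "motion": [
    {"fingers": 0.2,"slide": [-1.24,-3.06,0.15],"turn": 0},
    {"fingers": 0.2,"slide": [-1.24,-3.06,0.15],"turn": 0},
    {"fingers": 0.2,"slide": [-1.24,-3.06,0.15],"turn": 0},
    {"fingers": 0.2,"slide": [-1.24,-3.06,0.15],"turn": 0},
    {"fingers": 0.2,"slide": [-1.24,-3.06,0.15],"turn": 0},
    {"fingers": 0.2,"slide": [-1.24,-3.06,0.15],"turn": 0},
    {"fingers": 0.2,"slide": [0,0,3],"turn": 0},
    {"fingers": 0.2,"slide": [0,0,3],"turn": 0}
  ]
}}

```text
time: 29.47
position: [0.4318, 0.123, 0.1388]
eef_rot: [[0.993, -0.117, 0.006], [-0.117, -0.993, 0.001], [0.006, -0.001, -1.0]]
wrist_force: [0.5, -0.4, -0.7]
finger_gap: 0.603
finger_force: 0.0
```

Call:
{"op": "arm_command", "data": {
  "motion": [
    {"fingers": 0.2,"slide": [0,0,3],"turn": 0},
    {"fingers": 0.2,"slide": [0,0,2],"turn": 0},
    {"fingers": 0.2,"slide": [0,0,0],"turn": 0},
    {"fingers": 0.2,"slide": [0,0,0],"turn": 0},
    {"fingers": 0.2,"slide": [0,0,0],"turn": 0}
  ]
}}

```text
time: 29.88
position: [0.4315, 0.1209, 0.0888]
eef_rot: [[0.993, -0.121, 0.002], [-0.121, -0.993, 0.0], [0.002, -0.0, -1.0]]
wrist_force: [0.2, -0.4, 0.7]
finger_gap: 0.601
finger_force: 0.0
```

```bash
python3 -c "
from h import *
plan(.4305,.1200,.004,-97)
im=snapshot('side');cv2.imwrite('pics/c10.png',cv2.resize(im[230:280,280:340],None,fx=6,fy=6,interpolation=2)[:,:,::-1])
for b in blobs(im): 
    if b[0] in('yellow','blue') and b[2][1]>140: print(b[0],b[1],b[2][4])
"
```

```text
t 29.88 pos [0.4315 0.1209 0.0888] yaw -96.96 -> turn 0.04 q6 after 113.0 slide cm [-0.09  0.1   8.48] gap 0.601 F [ 0.2 -0.4  0.7]
yellow [278.9 152.7] 21
yellow [295.3 153.4] 25
blue [302.5 179.7] 96
blue [303.4 250.7] 22
blue [323.2 253.5] 33
```

Call:
{"op": "arm_command", "data": {
  "motion": [
    {"fingers": 0.2,"slide": [0,0,2],"turn": 0},
    {"fingers": 0.2,"slide": [0,0,2],"turn": 0},
    {"fingers": 0.2,"slide": [0,0,2],"turn": 0},
    {"fingers": 0.2,"slide": [0,0,1],"turn": 0},
    {"fingers": 0.2,"slide": [0,0,0.5],"turn": 0},
    {"fingers": 0.2,"slide": [0,0,0.4],"turn": 0},
    {"fingers": 0.2,"slide": [0,0,0.3],"turn": 0},
    {"fingers": 0.2,"slide": [0,0,0],"turn": 0}
  ]
}}

```text
time: 30.6
position: [0.4312, 0.1209, 0.0063]
eef_rot: [[0.993, -0.121, 0.001], [-0.121, -0.993, 0.0], [0.001, -0.0, -1.0]]
wrist_force: [-0.4, 0.0, 0.6]
finger_gap: 0.601
finger_force: 0.0
```

Call:
{"op": "arm_command", "data": {
  "motion": [
    {"fingers": 0.2,"slide": [0,0,0.1],"turn": 0},
    {"fingers": 0.2,"slide": [0,0,0],"turn": 0},
    {"fingers": -1,"slide": [0,0,0],"turn": 0},
    {"fingers": -1,"slide": [0,0,0],"turn": 0},
    {"fingers": -1,"slide": [0,0,0],"turn": 0},
    {"fingers": -1,"slide": [0,0,0],"turn": 0},
    {"fingers": -1,"slide": [0,0,0],"turn": 0}
  ],
  "grip_force": 35
}}

```text
time: 31.18
position: [0.4311, 0.1209, 0.0054]
eef_rot: [[0.993, -0.121, 0.001], [-0.121, -0.993, 0.0], [0.001, -0.0, -1.0]]
wrist_force: [-0.8, 0.1, 6.2]
finger_gap: 0.34
finger_force: 35.3
```

Call:
{"op": "arm_command", "data": {
  "motion": [
    {"fingers": -1,"slide": [0,0,-1],"turn": 0},
    {"fingers": -1,"slide": [0,0,-2],"turn": 0},
    {"fingers": -1,"slide": [0,0,-3.5],"turn": 0},
    {"fingers": -1,"slide": [0,0,-3.5],"turn": 0},
    {"fingers": -1,"slide": [0,0,-3.5],"turn": 0},
    {"fingers": -1,"slide": [0,0,-3.5],"turn": 0},
    {"fingers": -1,"slide": [0,0,-4],"turn": -5},
    {"fingers": -1,"slide": [0,0,0],"turn": 0}
  ]
}}

```text
time: 31.85
position: [0.4356, 0.1213, 0.2237]
eef_rot: [[0.999, -0.031, 0.016], [-0.031, -1.0, 0.001], [0.016, -0.002, -1.0]]
wrist_force: [0.7, 0.1, 0.4]
finger_gap: 0.333
finger_force: 34.8
```

```bash
python3 -c "
from h import *
plan(.5455,-.2377,.22,-92.1)
im=snapshot('side');im2=snapshot('top');cv2.imwrite('pics/c11.png',np.hstack([cv2.resize(a,None,fx=4,fy=4,interpolation=2)[:,:,::-1] for a in (im[130:270,250:350],im2[130:270,290:390])]))
"
```

```text
t 31.85 pos [0.4356 0.1213 0.2237] yaw -91.8 -> turn 0.3 q6 after 68.0 slide cm [12.3  35.48  0.37] gap 0.333 F [0.7 0.1 0.4]
```

View pics/c11.png

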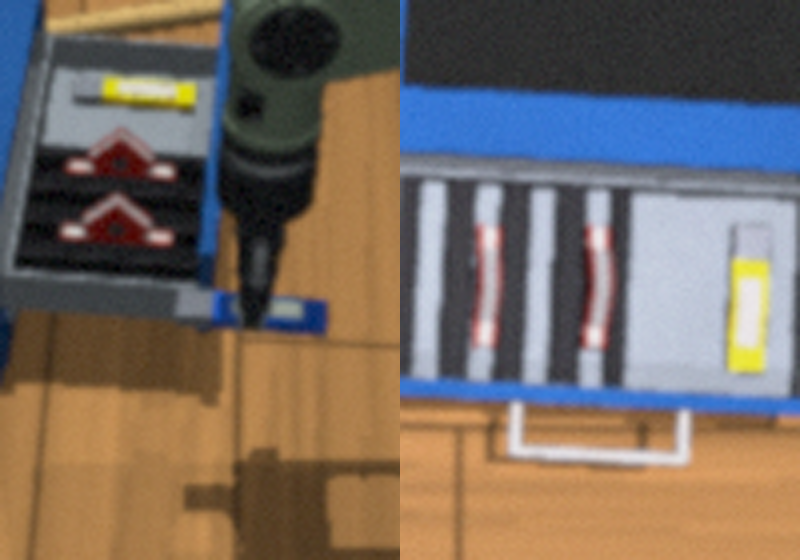

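Magnets A and B stand in slots 1 and 3, and the yellow case lies flat in the bay's right part at (748,298). The blue case is held level.

Call:
{"op": "arm_command", "data": {
  "motion": [
    {"fingers": -1,"slide": [1.14,3.22,0],"turn": 0},
    {"fingers": -1,"slide": [1.14,3.22,0],"turn": 0},
    {"fingers": -1,"slide": [1.14,3.22,0],"turn": 0},
    {"fingers": -1,"slide": [1.14,3.22,0],"turn": 0},
    {"fingers": -1,"slide": [1.14,3.22,0],"turn": 0},
    {"fingers": -1,"slide": [1.14,3.22,0],"turn": 0},
    {"fingers": -1,"slide": [1.14,3.22,0],"turn": 0},
    {"fingers": -1,"slide": [1.14,3.22,0],"turn": 0}
  ]
}}

```text
time: 32.62
position: [0.5112, -0.1406, 0.2119]
eef_rot: [[0.999, -0.035, -0.005], [-0.035, -0.999, 0.002], [-0.005, -0.002, -1.0]]
wrist_force: [1.0, 0.9, -0.9]
finger_gap: 0.335
finger_force: 34.9
```

Call:
{"op": "arm_command", "data": {
  "motion": [
    {"fingers": -1,"slide": [1.14,3.22,0],"turn": 0},
    {"fingers": -1,"slide": [1.14,3.22,0],"turn": 0},
    {"fingers": -1,"slide": [1.14,3.22,0],"turn": 0},
    {"fingers": -1,"slide": [0,0,0],"turn": 0},
    {"fingers": -1,"slide": [0,0,2],"turn": 0},
    {"fingers": -1,"slide": [0,0,2],"turn": 0},
    {"fingers": -1,"slide": [0,0,0],"turn": 0},
    {"fingers": -1,"slide": [0,0,0],"turn": 0}
  ]
}}

```text
time: 33.28
position: [0.5413, -0.2357, 0.1713]
eef_rot: [[0.999, -0.034, -0.007], [-0.034, -0.999, 0.004], [-0.007, -0.004, -1.0]]
wrist_force: [-0.0, -0.0, -0.7]
finger_gap: 0.339
finger_force: 35.0
```

```bash
python3 -c "
from h import *
plan(.5455,-.2377,.0995,-92.1)"
```

```text
t 33.28 pos [ 0.5413 -0.2357  0.1713] yaw -91.96 -> turn 0.14 q6 after 68.0 slide cm [0.43 0.18 7.18] gap 0.339 F [-0.  -0.  -0.7]
```

Call:
{"op": "arm_command", "data": {
  "motion": [
    {"fingers": -1,"slide": [0.1,0.1,2],"turn": 0},
    {"fingers": -1,"slide": [0,0,2],"turn": 0},
    {"fingers": -1,"slide": [0,0,2],"turn": 0},
    {"fingers": -1,"slide": [0,0,0.6],"turn": 0},
    {"fingers": -1,"slide": [0,0,0],"turn": 0},
    {"fingers": -1,"slide": [0,0,0],"turn": 0},
    {"fingers": -1,"slide": [0,0,0],"turn": 0}
  ]
}}

```text
time: 33.87
position: [0.546, -0.239, 0.1107]
eef_rot: [[0.999, -0.034, 0.003], [-0.034, -0.999, -0.002], [0.003, 0.002, -1.0]]
wrist_force: [0.0, -0.7, -1.1]
finger_gap: 0.334
finger_force: 35.0
```

Call:
{"op": "arm_command", "data": {
  "motion": [
    {"fingers": -1,"slide": [0,0,0.4],"turn": 0},
    {"fingers": -1,"slide": [0,0,0.4],"turn": 0},
    {"fingers": -1,"slide": [0,0,0.2],"turn": 0},
    {"fingers": -1,"slide": [0,0,0.1],"turn": 0},
    {"fingers": -1,"slide": [0,0,0],"turn": 0}
  ]
}}

```text
time: 34.28
position: [0.5453, -0.2386, 0.0994]
eef_rot: [[0.999, -0.034, 0.001], [-0.034, -0.999, -0.0], [0.001, 0.0, -1.0]]
wrist_force: [-2.8, 1.8, 6.7]
finger_gap: 0.339
finger_force: 35.7
```

Call:
{"op": "arm_command", "data": {
  "motion": [
    {"fingers": -0.1,"slide": [0,0,0],"turn": 0},
    {"fingers": -0.1,"slide": [0,0,0],"turn": 0},
    {"fingers": -0.1,"slide": [0,0,0],"turn": 0},
    {"fingers": -0.1,"slide": [0,0,-2],"turn": 0},
    {"fingers": -0.1,"slide": [0,0,-3],"turn": 0},
    {"fingers": -0.1,"slide": [0,0,-4],"turn": 0},
    {"fingers": -0.1,"slide": [0,0,-4],"turn": 0}
  ]
}}

```text
time: 34.87
position: [0.5436, -0.2378, 0.2275]
eef_rot: [[0.999, -0.034, -0.003], [-0.034, -0.999, 0.002], [-0.003, -0.002, -1.0]]
wrist_force: [1.8, -1.4, 0.6]
finger_gap: 0.452
finger_force: 0.0
```

Call:
{"op": "arm_command", "data": {
  "motion": [
    {"fingers": -1,"slide": [-3,-1.2,0],"turn": 0},
    {"fingers": -1,"slide": [-3,-1.2,0],"turn": 0},
    {"fingers": -1,"slide": [-3,-1.2,0],"turn": 0},
    {"fingers": -1,"slide": [-3,-1.2,0],"turn": 0},
    {"fingers": -1,"slide": [-3,-1.2,0],"turn": 0},
    {"fingers": -1,"slide": [-3,-1.2,0],"turn": 0},
    {"fingers": -1,"slide": [0,0,0],"turn": 0},
    {"fingers": -1,"slide": [0,0,0],"turn": 0}
  ]
}}

```text
time: 35.53
position: [0.3662, -0.1597, 0.2275]
eef_rot: [[0.999, -0.034, 0.0], [-0.034, -0.999, -0.0], [0.0, 0.0, -1.0]]
wrist_force: [1.3, -0.2, 0.4]
finger_gap: -0.001
finger_force: 0.0
```

```bash
python3 -c "
from h import *
plan(.375,-.167,.165,-92.1)
im=snapshot('side');im2=snapshot('top');cv2.imwrite('pics/c12.png',np.hstack([cv2.resize(a,None,fx=4,fy=4,interpolation=2)[:,:,::-1] for a in (im[110:250,220:320],im2[130:270,300:400])]))
"
```

```text
t 35.53 pos [ 0.3662 -0.1597  0.2275] yaw -91.98 -> turn 0.12 q6 after 68.0 slide cm [0.91 0.7  6.25] gap -0.001 F [ 1.3 -0.2  0.4]
```

View pics/c12.png

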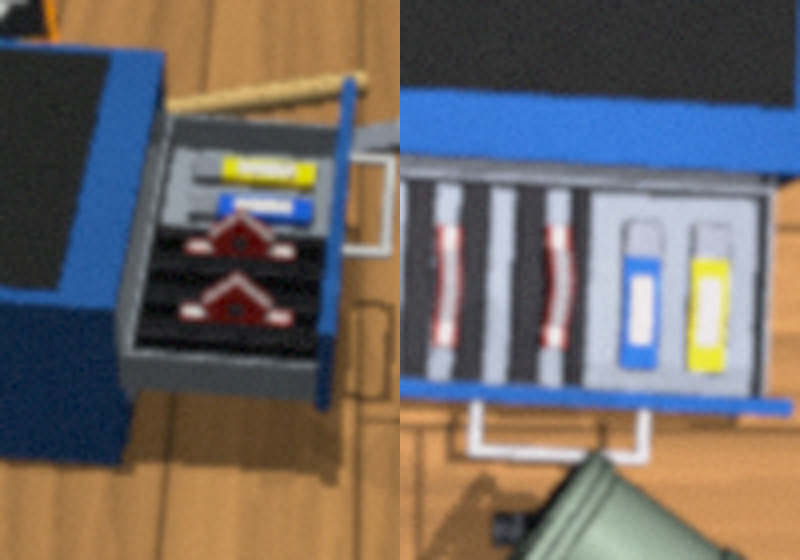

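Both cases lie side by side in the bay, at (640,295) and (708,298), and both magnets stand in their slots. The tool is clear in front of the handle, so I can push the drawer shut.

Call:
{"op": "arm_command", "data": {
  "motion": [
    {"fingers": -1,"slide": [0,0.7,2],"turn": 0},
    {"fingers": -1,"slide": [0,0,2],"turn": 0},
    {"fingers": -1,"slide": [0,0,2],"turn": 0},
    {"fingers": -1,"slide": [0,0,0],"turn": 0},
    {"fingers": -1,"slide": [1,0,0],"turn": 0},
    {"fingers": -1,"slide": [1,0,0],"turn": 0},
    {"fingers": -1,"slide": [0.7,0,0],"turn": 0},
    {"fingers": -1,"slide": [0.5,0,0],"turn": 0}
  ]
}}

```text
time: 36.3
position: [0.4016, -0.1694, 0.1694]
eef_rot: [[0.999, -0.033, 0.003], [-0.033, -0.999, -0.002], [0.003, 0.002, -1.0]]
wrist_force: [-2.7, -0.5, 1.4]
finger_gap: 0.001
finger_force: 3.3
```

Call:
{"op": "arm_command", "data": {
  "motion": [
    {"fingers": -1,"slide": [0.6,0,0],"turn": 0},
    {"fingers": -1,"slide": [1,0,0],"turn": 0},
    {"fingers": -1,"slide": [1.2,0,0],"turn": 0},
    {"fingers": -1,"slide": [1.2,0,0],"turn": 0},
    {"fingers": -1,"slide": [1.2,0,0],"turn": 0},
    {"fingers": -1,"slide": [1.2,0,0],"turn": 0},
    {"fingers": -1,"slide": [1.2,0,0],"turn": 0},
    {"fingers": -1,"slide": [1.2,0,0],"turn": 0}
  ]
}}

```text
time: 36.97
position: [0.4873, -0.172, 0.1681]
eef_rot: [[0.999, -0.034, -0.001], [-0.034, -0.999, -0.001], [-0.001, 0.001, -1.0]]
wrist_force: [-2.9, -1.1, 1.8]
finger_gap: 0.0
finger_force: 1.7
```

Call:
{"op": "arm_command", "data": {
  "motion": [
    {"fingers": -1,"slide": [1.2,0,0],"turn": 0},
    {"fingers": -1,"slide": [1.2,0,0],"turn": 0},
    {"fingers": -1,"slide": [1.2,0,0],"turn": 0},
    {"fingers": -1,"slide": [1,0,0],"turn": 0},
    {"fingers": -1,"slide": [1,0,0],"turn": 0},
    {"fingers": -1,"slide": [0.8,0,0],"turn": 0},
    {"fingers": -1,"slide": [0.5,0,0],"turn": 0},
    {"fingers": -1,"slide": [0,0,0],"turn": 0}
  ]
}}

```text
time: 37.63
position: [0.5574, -0.1736, 0.1679]
eef_rot: [[0.999, -0.034, 0.002], [-0.034, -0.999, 0.0], [0.002, -0.0, -1.0]]
wrist_force: [-0.2, 0.3, 0.7]
finger_gap: 0.0
finger_force: 0.0
```

Call:
{"op": "arm_command", "data": {
  "motion": [
    {"fingers": -1,"slide": [0.5,0,0],"turn": 0},
    {"fingers": -1,"slide": [0.5,0,0],"turn": 0},
    {"fingers": -1,"slide": [0.4,0,0],"turn": 0},
    {"fingers": -1,"slide": [0.3,0,0],"turn": 0},
    {"fingers": -1,"slide": [0.3,0,0],"turn": 0},
    {"fingers": -1,"slide": [0.2,0,0],"turn": 0},
    {"fingers": -1,"slide": [0,0,0],"turn": 0}
  ]
}}

```text
time: 38.22
position: [0.5786, -0.1744, 0.1677]
eef_rot: [[0.999, -0.034, 0.001], [-0.034, -0.999, 0.0], [0.001, -0.0, -1.0]]
wrist_force: [-1.0, 0.1, 0.1]
finger_gap: -0.004
finger_force: 0.3
```

Call:
{"op": "arm_command", "data": {
  "motion": [
    {"fingers": -1,"slide": [0.2,0,0],"turn": 0},
    {"fingers": -1,"slide": [0.2,0,0],"turn": 0},
    {"fingers": -1,"slide": [0,0,0],"turn": 0}
  ]
}}

```text
time: 38.47
position: [0.5802, -0.1745, 0.1677]
eef_rot: [[0.999, -0.034, -0.005], [-0.034, -0.999, 0.001], [-0.005, -0.0, -1.0]]
wrist_force: [-7.7, 1.0, 3.8]
finger_gap: 0.004
finger_force: 3.6
```

Force is rising; I'll press a little more to confirm the stop.

Call:
{"op": "arm_command", "data": {
  "motion": [
    {"fingers": -1,"slide": [0.3,0,0],"turn": 0},
    {"fingers": -1,"slide": [0.2,0,0],"turn": 0},
    {"fingers": -1,"slide": [0,0,0],"turn": 0}
  ]
}}

```text
time: 38.72
position: [0.5804, -0.1745, 0.1676]
eef_rot: [[0.999, -0.034, -0.016], [-0.034, -0.999, 0.002], [-0.017, -0.001, -1.0]]
wrist_force: [-20.9, 2.1, 11.6]
finger_gap: -0.002
finger_force: 10.6
```

Call:
{"op": "arm_command", "data": {
  "motion": [
    {"fingers": -1,"slide": [-1,0,0],"turn": 0},
    {"fingers": -1,"slide": [-2,0,0],"turn": 0},
    {"fingers": -1,"slide": [-2.5,0,0],"turn": 0},
    {"fingers": -1,"slide": [-2.5,0,-1],"turn": 0},
    {"fingers": -1,"slide": [-2,0,-2],"turn": 0},
    {"fingers": -1,"slide": [0,-3,0],"turn": 0},
    {"fingers": -1,"slide": [0,-3,0],"turn": 0},
    {"fingers": -1,"slide": [0,-3,0],"turn": 0}
  ]
}}

```text
time: 39.38
position: [0.4911, -0.0815, 0.1992]
eef_rot: [[0.999, -0.037, 0.005], [-0.037, -0.999, -0.001], [0.005, 0.001, -1.0]]
wrist_force: [0.6, -0.2, -0.3]
finger_gap: 0.005
finger_force: 0.0
```

Call:
{"op": "arm_command", "data": {
  "motion": [
    {"fingers": -1,"slide": [0,-3,0],"turn": 0},
    {"fingers": -1,"slide": [0,-3,0],"turn": 0},
    {"fingers": -1,"slide": [0,-3,0],"turn": 0},
    {"fingers": -1,"slide": [0,0,0],"turn": 0},
    {"fingers": -1,"slide": [0,0,0],"turn": 0}
  ]
}}

```text
time: 39.8
position: [0.4939, 0.0097, 0.1984]
eef_rot: [[1.0, -0.031, 0.003], [-0.031, -1.0, -0.0], [0.003, 0.0, -1.0]]
wrist_force: [0.7, -0.8, -0.3]
finger_gap: -0.002
finger_force: 0.0
```

```bash
python3 -c "
from h import *
print(readout.read_state()['position'])
im=snapshot('side');im2=snapshot('top');cv2.imwrite('pics/c13.png',np.hstack([cv2.resize(a,None,fx=3.3,fy=3.3,interpolation=2)[:,:,::-1] for a in (im[110:260,200:300],im2[80:230,280:420])]))
"
```

```text
[0.4939 0.0097 0.1984]
```

View pics/c13.png

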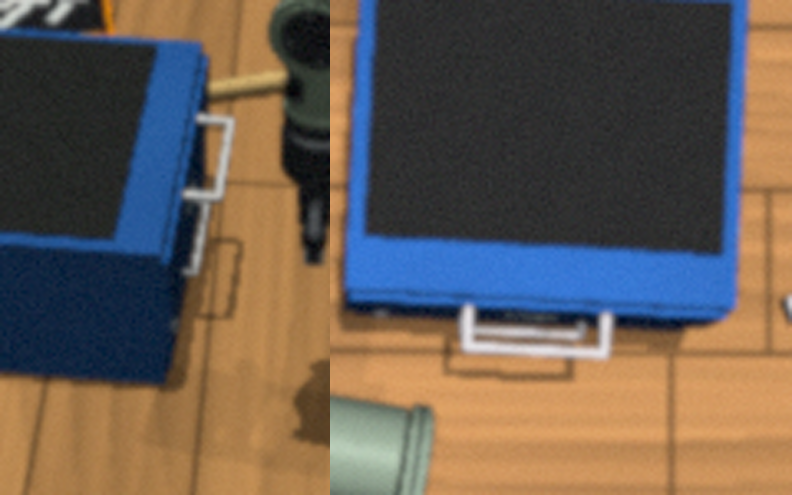

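The drawer front is flush with the chest: the seam is closed in both halves, and the robot is clear.

```bash
python3 -c "
from rig import robot
print(robot.hand_in())"
```

```text
the job is handed in; nothing more can be done
None
```

The job is handed in with no verdict returned: both magnets present stand in slots 1 and 3, both cases lie flat in the bay, the drawer is fully shut, and I saw no bystander disturbed.

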